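Snap a wire spool onto its bench holder

ROBOT

A 6-joint arm with a two-finger parallel gripper is mounted at the origin on a cart in front of the work surface, level with it; the furniture and walls round the work are solid. World frame = base frame: x ahead of the robot, y to its left, z up, the work surface at z = 0. Lengths are in m, angles in rad, forces in N, time in s.
With the tool pointing down it reaches from about 0.35 to 0.775 m from the base axis. Payload 5.5 kg.
Tool frame: the origin (TCP) lies at the very end of the fingers, on their centre line; the grasp point (between the pads) lies env.grasp_offset behind it (env.grasp_offset is the distance from the TCP to the grasp point, in m); x points along the fingers, y is the direction in which the jaws open and shut, and the axes are right-handed (so a half turn about x gives the same grasp; the last joint's range is limited). The gripper opens to 85 mm and grips with 20 to 120 N. Pads are 22 mm wide; open, the fingers measure 114 mm over their backs; the gripper's body (76 mm by 85 mm) begins 54 mm behind the grasp point. The pads swing forward as they close: fully open they stand 13 mm farther back than shut.
Start: joints at [-1.243, 0.313, 0.046, 1.304, 0, 1.431], TCP at [0.259, -0.513, 0.231] pointing down, gripper open.
Joint ranges: [-2.76, 2.76], [-0.86, 1.69], [-1.03, 1.26], [-2.2, 2.34], [-1.47, 1.5], [-3.14, 3.14]. Speed limits (rad/s): [2.57, 2.57, 3.14, 3.14, 3.14, 3.14].

INTERFACE

Orientations are given as a unit quaternion [w, x, y, z].
In Python, from workcell import get_state, viewer, job, env gives the robot as it stands.
- The arm moves only by the tool send_rows, never from a script. Its argument "plan" is a list of rows, each a list of 6 numbers: the shift along the tool's x, y, z in mm, then the turn, a rotation vector about the tool's x, y, z in degrees. A call has exactly 10 rows; each row is the pose to reach, as a shift and turn from the pose commanded when the call began, along the tool's axes at that moment; what a row does not reach only later rows make up. A row lasts 1/8 s, in which the tool goes at most 62.5 mm and 10.7 degrees, less where a joint would pass 70% of its speed; a pose out of reach is approached as far as the arm can. A call with a gripper value outside its range is refused whole. "claw" is the finger opening in mm, from 0 to 85.4, set as the call begins (left out, the last holds). The fingers move at their own pace and stop on an object; "newtons" is the grip in N (left out, the last holds). Time passes only in rows, so rows that repeat a pose let the fingers close, or fill a call up. It gives the time, the measured TCP pose, the force and the opening at its end, in the units of the state.
- get_state(): the state, without advancing time (a new reading comes with each control period).
- viewer.read_camera(name): name is "side" or "top" or "wrist"; returns a dict with "frame" (400x640x3 uint8, blue, green, red), "mtx" (3x3 intrinsics, pixels), "rvec" (rotation vector, rad) and "tvec" (3), from world to camera coordinates, as OpenCV has them. Camera axes: x right, y down, z forward; pixel columns grow to the right and rows downward; lengths in m; the calibration is good to about 2 mm. The wrist camera is an equidistant fisheye: a pixel r from the principal point sees the ray r / f radians off the axis. A picture is of the moment at which its call begins. There is no depth.
- job.hand_in(): hands the job in, once; it reports no verdict.
The state is a dict: "clock": time; "joint_pos": joint angles; "qvel": joint speeds; "tau": joint torques, N m; "tcp_pos": TCP position; "orientation": TCP orientation; "wrist_force": force on the tool from outside, world axes, zero at the start; "ft_torque": the same for the moment, N m; "finger_gap": finger opening in m.
Only numpy, scipy, OpenCV 4.12 (cv2) and the standard library are available. Lean on these libraries where they do the work, as an engineer would, in place of code of your own. Each camera call takes 0.05 s, during which the arm holds its last target.

TASK

Take the blue wire spool out of its grey stock trough, put it down on the bench and let go, then take it again another way, turn it so that its bore is upright, and mount it on the spindle of the green spool holder. Press it gently down past both yellow spring clips until they snap over its lower flange and it sits fully home, then let go; leave the bottle, the cork foot and the roll of tape where they are.

Things in the scene. Friction and masses are not known exactly. Their poses are not given: they have to be found in the camera images.
- spool: Wire spool, 220 g: two blue eight-sided flanges (52 mm over flats, 56 over corners, 5 thick), rigid copper winding 40 mm in diameter between; 40 mm wide; 17 mm through bore. Origin at its centre; y is the spool axis (ends alike, either may be up); x, z square to flats. Starts lying on a flat in the trough. On the bench it lies on a flat without rolling (centre 26 mm up) or stands (20 mm up).
- trough: Grey stock trough, fixed. Origin on the bench under its middle; the spool lies along its y, centre 30 mm up (floor 4 mm). Walls 50 mm high, 4 mm thick, 58 mm apart inside (x) hug the spool's flanks: no finger fits there. The ends (56 mm apart inside, y) have only a lip 12 mm high, 4 mm thick: grip the two flange faces (40 mm, along y) from above there and lift straight out.
- holder: Green spool holder, fixed: base 80 (x) by 120 (y) by 8 mm. Origin on the bench under the upright spindle, z up. The steel spindle, 14.6 mm in diameter, rises from a 42 mm seat disc (top 12 mm up) to 62 mm up; its last 3 mm taper to 11 mm. Yellow spring clips, 12 mm wide, 9 to 32 mm up, face inward at +y and -y; sloping noses reach in to 24 mm from the axis. Never press over 40 N.
- seat (a point): Centre of the seat disc's top, 12 mm above the bench, on the spindle axis, axes as the holder's. With the spool home, its centre is 20 mm above this point, at any turn about the spindle.
- clip_a (a joint): Outward travel (m) of the +y clip: 0 sprung in (free, or snapped over the flange), at most 0.007. A flange pressed down pushes both clips out from 11 to 15 mm above home (by the turn of its corners), with a peak of some 10 to 20 N in all; they snap back over it about 3 mm above home.
- clip_b (a joint): The same for the clip on the holder's -y side.
- dropper_bottle: White dropper bottle with a red tip, 38 mm in diameter, 106 mm high, origin under its middle, on the bench. Leave alone.
- cork_foot: Dark round tapered foot, 32 mm in diameter, 24 mm high, origin under its middle, on the bench. Leave alone.
- tape_black: Roll of black tape lying flat, 61 mm in diameter, 18 mm high, origin under its middle, on the bench. Leave alone.

How it is judged:
On the way:
1. the spool has been taken out of the trough, put down on the bench off the holder, and let go (horizontal distance between spool and trough above 0.07 m and horizontal distance between spool and holder above 0.06 m and height (world z) of spool below 0.06 m and contact force between spool and the fingers below 0.05 N and linear speed of spool below 0.03 m/s), for 0.2 s.
At the end, for the whole second after the job is handed in: The spool is at rest on the spindle (centre within 3 mm of its axis, spool axis within 4 degrees of it), fully home on the seat (within 2 mm), with both clips sprung back in over the lower flange (each within 1.5 mm of its free position), and let go (horizontal distance between spool and seat below 0.003 m and z of spool in the frame of seat between 0.017 and 0.022 m and angle between the y axis of spool and the z axis of seat, either way round below 0.07 rad and value of joint each of clip_a, clip_b below 0.0015 m and linear speed of spool below 0.02 m/s); the robot touches nothing.
It fails at once if the spool is forced against the holder with more than 40 N (contact force between spool and holder above 40 N).
It fails at once if the bottle, the cork foot or the tape is moved by more than 3 cm (distance of any of dropper_bottle, cork_foot, tape_black from where it was at the start of the episode above 0.03 m).
It also fails if it takes over 72 s, if anything falls off the work surface, if the arm or the gripper's body presses on something with over 40 N, if the wrist force passes 120 N, or if a joint passes its speed limit or range.

## Working session

There is one attempt and no reset: what is moved stays moved. The work goes in short steps, Python scripts to look and compute and a tool call to move; the robot and the scene stay as the last step left them, time stands still between calls to the robot, and variables do not carry over. Pictures are saved under pics/ and viewed, and the job is handed in when it is done.

Besides the shell and the picture viewer there is one more tool, called after "Request:" as a command line: name --pt "numbers of a row" for each row, then --argument value for the rest. send_rows: Moves the arm, as the interface text tells. Its arguments: {"type":"object","properties":{"plan":{"type":"array"},"claw":{"type":"number"},"newtons":{"type":"number"}},"required":["plan"]}

```bash
mkdir -p pics; ls
python3 - <<'E'
from workcell import get_state, viewer, job, env
import cv2
print(get_state()); print(env.grasp_offset)
for n in ["top","side","wrist"]:
    d=viewer.read_camera(n); cv2.imwrite(f"pics/{n}0.png",d["frame"]); print(n,d["mtx"],d["rvec"],d["tvec"])
E
```

```text
pics
{'clock': 0.0, 'joint_pos': array([-1.24257158e+00,  3.14042422e-01,  4.49824261e-02,  1.30358501e+00,
        4.31482326e-06,  1.43122009e+00]), 'qvel': array([ 0.00019373,  0.00125746, -0.0004074 ,  0.00023124, -0.00034978,
        0.00270046]), 'tau': array([ 8.19810484e-04, -4.80626929e+01,  2.98533314e+01,  1.93228171e-02,
       -3.29172180e-04, -6.63966716e-06]), 'tcp_pos': array([ 0.25912277, -0.51274019,  0.23038636]), 'orientation': array([-0.16323774, -0.68779176, -0.16453943,  0.68791185]), 'wrist_force': array([-0.10729132, -0.46744028, -0.42429814]), 'ft_torque': array([ 0.00706297,  0.02329536, -0.00269404]), 'finger_gap': 0.08525878944147817}
0.0187
top [[417.02291376   0.         312.47042512]
 [  0.         417.02291376 192.95368161]
 [  0.           0.           1.        ]] [ 2.1225016  -2.14889696  0.20852043] [-0.05226259  0.53015657  1.37668306]
side [[400.20327737   0.         315.91863632]
 [  0.         400.20327737 197.2831051 ]
 [  0.           0.           1.        ]] [ 0.06464669  2.7107364  -1.54880244] [0.51239373 0.03152799 1.07930335]
wrist [[309.70691629   0.         318.39741008]
 [  0.         309.70691629 203.1941321 ]
 [  0.           0.           1.        ]] [-2.43905119  1.50173229  0.24074464] [-0.57338954 -0.039337    0.37955257]
```

View pics/top0.png

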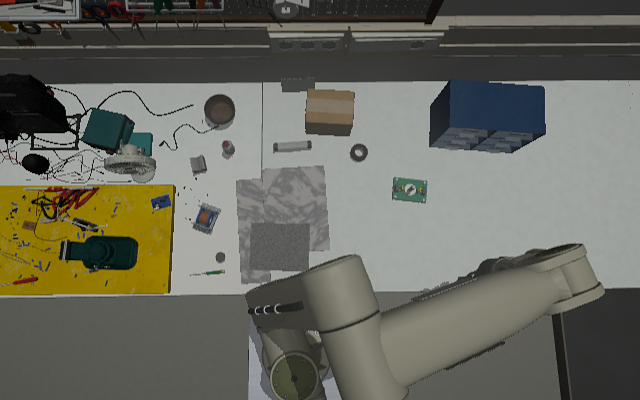

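View pics/side0.png

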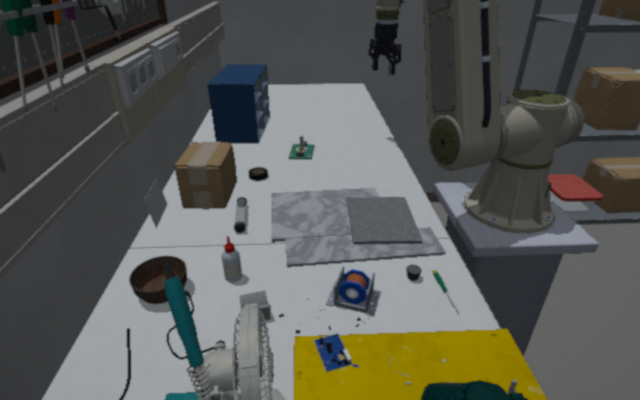

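View pics/wrist0.png

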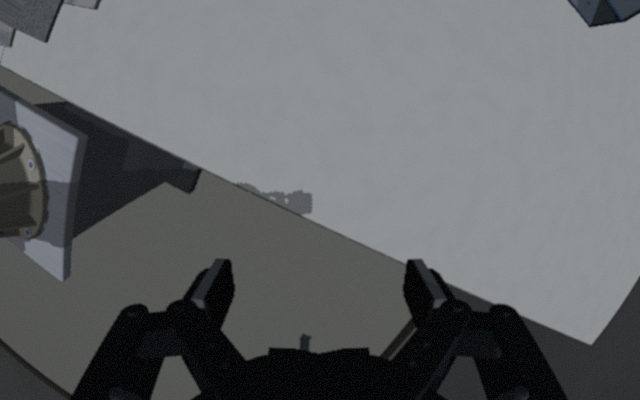

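The top view shows the trough with the spool at about (207,218) and the holder at about (410,189). The bottle is near (227,150), the foot near (220,257) and the tape near (359,152). I'll enlarge the trough and holder.

```bash
cat > h.py <<'E'
import numpy as np, cv2
from workcell import get_state, viewer, job, env
from scipy.spatial.transform import Rotation as R
def cam(n): return viewer.read_camera(n)
def ray(d,uv,fish=False):
    Rm=cv2.Rodrigues(np.array(d["rvec"]))[0]; t=np.array(d["tvec"]).ravel(); K=np.array(d["mtx"])
    v=(np.array(uv,float)-[K[0,2],K[1,2]])/K[0,0]
    if fish:
        th=np.linalg.norm(v); v=v/th if th>0 else v; c=np.array([v[0]*np.sin(th),v[1]*np.sin(th),np.cos(th)])
    else: c=np.array([v[0],v[1],1.])
    return -Rm.T@t, Rm.T@c
def onz(d,uv,z,fish=False):
    o,r=ray(d,uv,fish); return o+r*(z-o[2])/r[2]
def proj(d,P,fish=False):
    Rm=cv2.Rodrigues(np.array(d["rvec"]))[0]; c=np.atleast_2d(P)@Rm.T+np.array(d["tvec"]).ravel(); K=np.array(d["mtx"])
    if fish:
        rr=np.linalg.norm(c[:,:2],axis=1); th=np.arctan2(rr,c[:,2]); v=c[:,:2]*(th/rr)[:,None]
    else: v=c[:,:2]/c[:,2:]
    return v*K[0,0]+[K[0,2],K[1,2]]
def crop(f,x0,y0,x1,y1,s,name):
    cv2.imwrite("pics/"+name,cv2.resize(f[y0:y1,x0:x1],None,fx=s,fy=s,interpolation=cv2.INTER_CUBIC))
def tool(): 
    s=get_state(); q=s["orientation"]; return s["tcp_pos"],R.from_quat([q[1],q[2],q[3],q[0]])
E
python3 - <<'E'
from h import *
d=cam("top");f=d["frame"]
a=cv2.resize(f[190:250,170:250],None,fx=5,fy=5,interpolation=cv2.INTER_CUBIC)
b=cv2.resize(f[160:220,370:450],None,fx=5,fy=5,interpolation=cv2.INTER_CUBIC)
cv2.imwrite("pics/t1.png",np.hstack([a,b]))
d2=cam("side");f=d2["frame"]
a=cv2.resize(f[250:330,310:410],None,fx=4,fy=4,interpolation=cv2.INTER_CUBIC)
b=cv2.resize(f[110:190,250:350],None,fx=4,fy=4,interpolation=cv2.INTER_CUBIC)
cv2.imwrite("pics/s1.png",np.hstack([a,b]))
for n,uv in dict(trough=(207,218),holder=(410,189),bottle=(227,150),foot=(220,257),tape=(359,152)).items(): print(n,onz(d,uv,0.02).round(3))
print(ray(d,(0,0))[0],ray(d2,(0,0))[0])
E
```

```text
trough [0.451 0.304 0.02 ]
holder [ 0.545 -0.401  0.02 ]
bottle [0.692 0.241 0.02 ]
foot [0.318 0.256 0.02 ]
tape [ 0.68  -0.227  0.02 ]
[ 0.27734166 -0.03360209  1.44948478] [0.55091768 0.88968432 0.57739813]
```

View pics/t1.png

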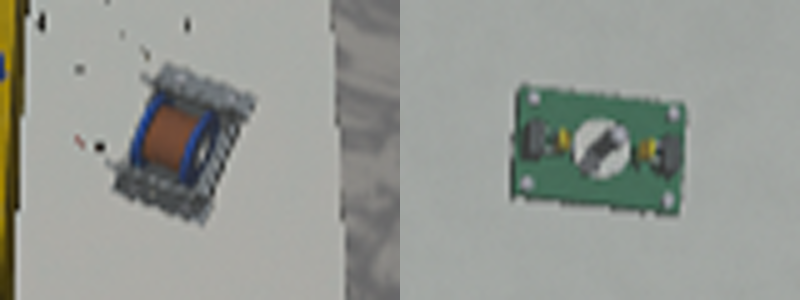

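View pics/s1.png

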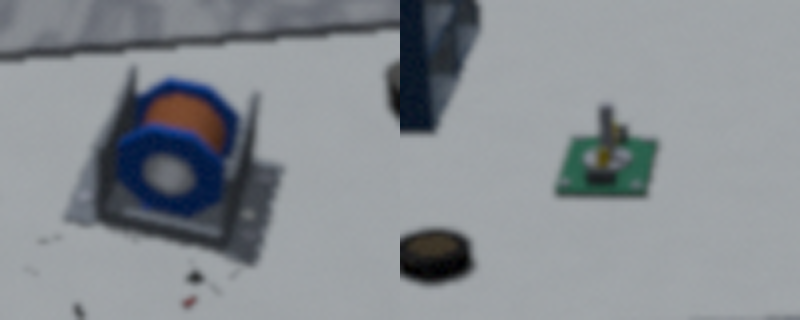

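Run:
```python
from h import *
p,r=tool(); print(r.as_matrix().round(3))
d=cam("wrist"); o,z=ray(d,(d["mtx"][0][2],d["mtx"][1][2]),False)
print("cam in tool",r.inv().apply(o-p).round(4), r.inv().apply(z).round(3))
for az in [-20,160]:
  # target: tool x down, y along az (spool axis y=(0.35,0.94)->azimuth 70)
  pass
def tgt(pos,yaz):
    x=np.array([0,0,-1.]);a=np.radians(yaz);y=np.array([np.cos(a),np.sin(a),0]);z=np.cross(x,y)
    return np.array(pos),R.from_matrix(np.c_[x,y,z])
for yaz in (70,-110):
    P,Q=tgt((0.38,0.28,0.25),yaz)
    print(yaz,(r.inv().apply(P-p)*1000).round(1),np.degrees((r.inv()*Q).as_rotvec()).round(2))
```

```text
[[-0.     0.451 -0.893]
 [ 0.001 -0.893 -0.451]
 [-1.    -0.001 -0.   ]]
cam in tool [-0.1416 -0.0007 -0.0797] [ 0.951 -0.     0.31 ]
70 [ -18.5 -653.4 -465.4] [-1.332e+02 -6.000e-02  2.000e-02]
-110 [ -18.5 -653.4 -465.4] [4.68e+01 1.00e-02 5.00e-02]
```

```bash
cat >> h.py <<'E'
def down(yaz,tilt=0):
    x=np.array([0,0,-1.]);a=np.radians(yaz);y=np.array([np.cos(a),np.sin(a),0]);z=np.cross(x,y)
    return R.from_matrix(np.c_[x,y,z])
def head(az,el,left=True):
    "tool x heading az, el below horizontal, y horizontal left/right"
    a,e=np.radians([az,el]); x=np.array([np.cos(a)*np.cos(e),np.sin(a)*np.cos(e),-np.sin(e)]); y=np.array([-np.sin(a),np.cos(a),0])*(1 if left else -1)
    return R.from_matrix(np.c_[x,y,np.cross(x,y)])
def row(P,Q,p=None,r=None):
    if p is None: p,r=tool()
    print((r.inv().apply(np.array(P)-p)*1000).round(1),np.degrees((r.inv()*Q).as_rotvec()).round(2))
E
python3 - <<'E'
from h import *
row((0.45,-0.1,0.25),down(0))
row((0.45,0.30,0.22),down(70),np.array((0.45,-0.1,0.25)),down(0))
E
```

```text
[ -18.8 -282.7 -356.5] [-6.319e+01 -2.000e-02  3.000e-02]
[  30.    0. -400.] [-70.   0.   0.]
```

Request:
send_rows --pt "-19 -283 -356 -63 0 0" --pt "-19 -283 -356 -63 0 0" --pt "-19 -283 -356 -63 0 0" --pt "-19 -283 -356 -63 0 0" --pt "-19 -283 -356 -63 0 0" --pt "-19 -283 -356 -63 0 0" --pt "-19 -283 -356 -63 0 0" --pt "-19 -283 -356 -63 0 0" --pt "-19 -283 -356 -63 0 0" --pt "-19 -283 -356 -63 0 0" --claw 85

```text
clock: 1.55
tcp_pos: [0.4492, -0.1007, 0.2502]
orientation: [-0.499, -0.501, -0.499, 0.501]
wrist_force: [-0.5, -0.2, -1.2]
finger_gap: 0.0847
```

Request:
send_rows --pt "30 0 -400 -70 0 0" --pt "30 0 -400 -70 0 0" --pt "30 0 -400 -70 0 0" --pt "30 0 -400 -70 0 0" --pt "30 0 -400 -70 0 0" --pt "30 0 -400 -70 0 0" --pt "30 0 -400 -70 0 0" --pt "30 0 -400 -70 0 0" --pt "30 0 -400 -70 0 0" --pt "30 0 -400 -70 0 0"

```text
clock: 2.8
tcp_pos: [0.4513, 0.2983, 0.2205]
orientation: [0.696, 0.125, 0.696, -0.125]
wrist_force: [0.6, 0.1, -0.0]
finger_gap: 0.0849
```

Run:
```python
from h import *
print(get_state()["joint_pos"].round(3),get_state()["clock"]); p,r=tool(); print(p,r.as_matrix().round(3))
d=cam("wrist"); cv2.imwrite("pics/w1.png",d["frame"]); 
import pickle; pickle.dump(d,open("w1.pkl","wb"))
print(proj(d,[(0.451,0.304,0.03)],True))
```

```text
[ 0.436  0.25  -0.065  1.255 -0.     0.791] 2.8
[0.45128438 0.2983013  0.22045838] [[ 0.     0.348  0.937]
 [-0.     0.937 -0.348]
 [-1.    -0.     0.   ]]
[[322.81919633 176.74999824]]
```

View pics/w1.png

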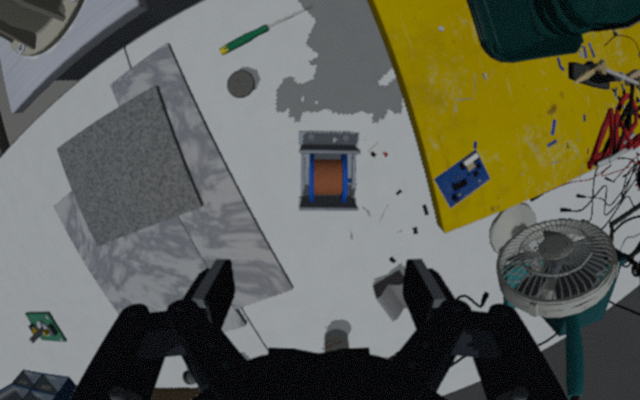

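The trough is near (328,172) and the spool shows its blue flanges edge-on, well aligned with the tool.

Run:
```python
from h import *
import pickle; d=pickle.load(open("w1.pkl","rb"))
f=d["frame"].copy(); crop(f,285,115,375,220,6,"w1c.png")
```

```text
(no output)
```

View pics/w1c.png

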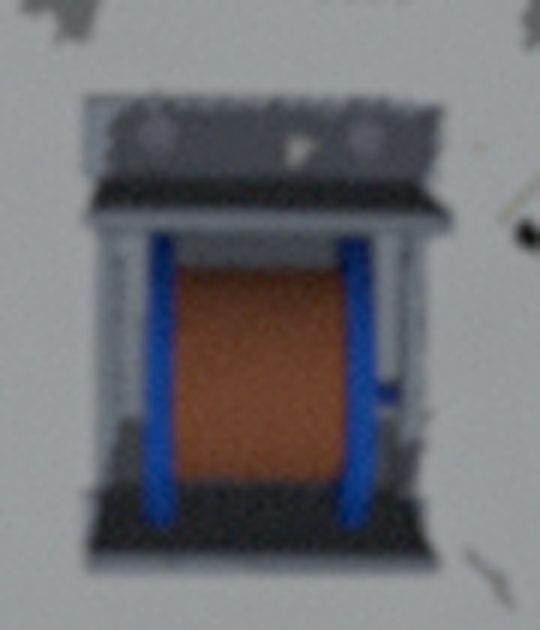

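Run:
```python
from h import *
import pickle; d=pickle.load(open("w1.pkl","rb"))
g=lambda x,y,z: onz(d,(285+(x+.5)/6-.5,115+(y+.5)/6-.5),z,True)
for n,a in dict(mid=(258,378,.05),fl=(160,378,.056),fr=(360,378,.056),wu1=(90,220,.05),wu2=(450,220,.05),wl1=(88,565,.05),wl2=(438,562,.05)).items(): print(n,g(*a).round(4))
a=g(160,250,.04)-g(360,250,.04)
U=(g(90,220,.05)+g(450,220,.05))/2;L=(g(88,565,.05)+g(438,562,.05))/2
print((U+L)/2, np.linalg.norm(U-L))
for A,B in [((90,220),(450,220)),((88,565),(438,562))]:
    v=g(*A,.05)-g(*B,.05); print(np.degrees(np.arctan2(v[1],v[0])),np.linalg.norm(v))
d=cam("side"); f=d["frame"]
print(proj(d,[(0.451,0.306,0.03)]))
```

```text
mid [0.449  0.3097 0.05  ]
fl [0.4419 0.2945 0.056 ]
fr [0.4536 0.3262 0.056 ]
wu1 [0.4132 0.2925 0.05  ]
wu2 [0.4343 0.3498 0.05  ]
wl1 [0.4706 0.2697 0.05  ]
wl2 [0.4918 0.3284 0.05  ]
[0.45248044 0.31011617 0.05      ] 0.061565030926327514
-110.19938760305625 0.061090145364396116
-109.93590886729343 0.06242678303662245
[[354.5113893  285.51646348]]
```

Request:
send_rows --pt "0 10 -6 0 0 0" --pt "50 10 -6 0 0 0" --pt "100 10 -6 0 0 0" --pt "130 10 -6 0 0 0" --pt "160 10 -6 0 0 0" --pt "180 10 -6 0 0 0" --pt "190 10 -6 0 0 0" --pt "200 10 -6 0 0 0" --pt "200 10 -6 0 0 0" --pt "200 10 -6 0 0 0" --claw 75

```text
clock: 4.15
tcp_pos: [0.4492, 0.3116, 0.0209]
orientation: [0.696, 0.124, 0.696, -0.124]
wrist_force: [-0.0, -0.4, 0.3]
finger_gap: 0.0749
```

Request:
send_rows --pt "0 0 0 0 0 0" --pt "0 0 0 0 0 0" --pt "0 0 0 0 0 0" --pt "0 0 0 0 0 0" --pt "0 0 0 0 0 0" --pt "0 0 0 0 0 0" --pt "0 0 0 0 0 0" --pt "0 0 0 0 0 0" --pt "0 0 0 0 0 0" --pt "0 0 0 0 0 0" --claw 30 --newtons 50

```text
clock: 5.4
tcp_pos: [0.4491, 0.3114, 0.0209]
orientation: [0.697, 0.124, 0.696, -0.124]
wrist_force: [-1.2, -1.6, 5.6]
finger_gap: 0.0394
```

Run:
```python
from h import *
s=get_state();print(s["tcp_pos"],s["finger_gap"],s["wrist_force"])
d=cam("wrist"); cv2.imwrite("pics/w2.png",d["frame"])
```

```text
[0.44907968 0.31143834 0.02091753] 0.03938780641866219 [-1.24947514 -1.62092997  5.56856184]
```

View pics/w2.png

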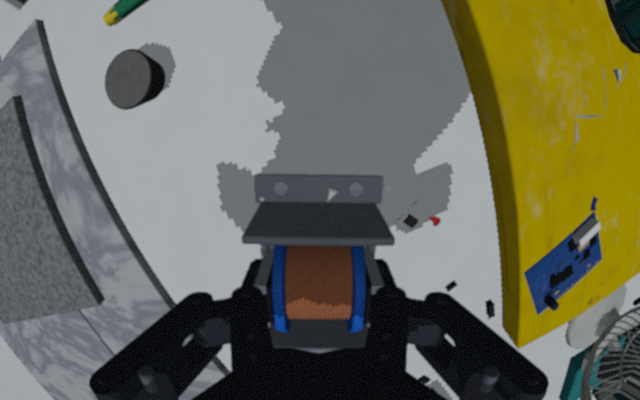

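Request:
send_rows --pt "-5 0 0 0 0 0" --pt "-15 0 0 0 0 0" --pt "-30 0 0 0 0 0" --pt "-50 0 0 0 0 0" --pt "-70 0 0 0 0 0" --pt "-95 0 0 0 0 0" --pt "-120 0 0 0 0 0" --pt "-150 0 0 0 0 0" --pt "-150 0 0 0 0 0" --pt "-150 0 0 0 0 0"

```text
clock: 6.7
tcp_pos: [0.4483, 0.3112, 0.17]
orientation: [0.696, 0.124, 0.696, -0.124]
wrist_force: [0.1, 0.6, -2.2]
finger_gap: 0.0395
```

Run:
```python
from h import *
s=get_state();print(s["tcp_pos"],s["finger_gap"],s["wrist_force"])
row((0.45,-0.2,0.12),down(-34))
d=cam("wrist"); cv2.imwrite("pics/w3.png",d["frame"])
```

```text
[0.44832398 0.31117341 0.16996086] 0.039549308976605066 [ 0.05063934  0.58862771 -2.19682245]
[  50.1 -479.2  178. ] [1.0381e+02 1.0000e-02 2.0000e-02]
```

View pics/w3.png

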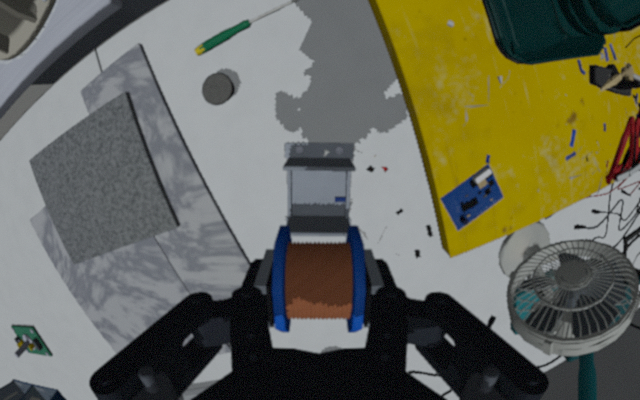

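The spool is held and clear of the trough. Next I carry it to the free bench area.

Request:
send_rows --pt "0 -50 18 10 0 0" --pt "5 -100 36 20 0 0" --pt "10 -150 54 30 0 0" --pt "20 -200 72 42 0 0" --pt "30 -250 90 53 0 0" --pt "40 -300 110 64 0 0" --pt "50 -350 130 75 0 0" --pt "50 -400 148 86 0 0" --pt "50 -450 168 96 0 0" --pt "50 -479 178 104 0 0"

```text
clock: 8.0
tcp_pos: [0.4495, -0.2019, 0.1191]
orientation: [-0.328, -0.626, -0.329, 0.627]
wrist_force: [-0.4, 0.3, -1.7]
finger_gap: 0.0398
```

Request:
send_rows --pt "0 0 0 0 0 0" --pt "0 0 0 0 0 0" --pt "0 0 0 0 0 0" --pt "0 0 0 0 0 0" --pt "0 0 0 0 0 0" --pt "0 0 0 0 0 0" --pt "0 0 0 0 0 0" --pt "0 0 0 0 0 0" --pt "0 0 0 0 0 0" --pt "0 0 0 0 0 0"

```text
clock: 9.25
tcp_pos: [0.4503, -0.1997, 0.1203]
orientation: [-0.331, -0.625, -0.331, 0.625]
wrist_force: [0.8, -0.0, -1.3]
finger_gap: 0.0397
```

Run:
```python
from h import *
s=get_state();print(s["tcp_pos"],s["finger_gap"],s["wrist_force"],s["joint_pos"].round(3))
row((0.45,-0.2,0.018),down(-34))
d=cam("side"); print(proj(d,[(.45,-.2,.13)])); crop(d["frame"],200,50,400,250,3,"s4.png")
```

```text
[ 0.45028616 -0.19972391  0.12028904] 0.0397398083250108 [ 0.84341767 -0.02503438 -1.32619669] [-0.581  0.22  -0.361  0.99  -0.     1.587]
[ 1.023e+02 -1.000e-01  4.000e-01] [-0.2  0.  -0. ]
[[334.15581026 139.092035  ]]
```

View pics/s4.png

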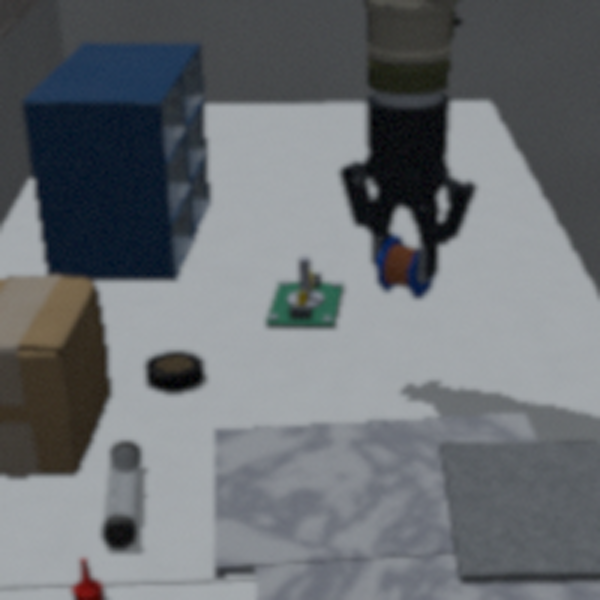

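The spool hangs level in the grip at about (335,138) in the side view, above clear bench. I'm lowering it and letting go.

Request:
send_rows --pt "30 0 0 0 0 0" --pt "60 0 0 0 0 0" --pt "75 0 0 0 0 0" --pt "85 0 0 0 0 0" --pt "90 0 0 0 0 0" --pt "95 0 0 0 0 0" --pt "99 0 0 0 0 0" --pt "102 0 0 0 0 0" --pt "103 0 0 0 0 0" --pt "103 0 0 0 0 0"

```text
clock: 10.55
tcp_pos: [0.4503, -0.1997, 0.0173]
orientation: [-0.331, -0.625, -0.331, 0.625]
wrist_force: [0.7, 0.2, -2.8]
finger_gap: 0.0397
```

Request:
send_rows --pt "0 0 0 0 0 0" --pt "0 0 0 0 0 0" --pt "0 0 0 0 0 0" --pt "0 0 0 0 0 0" --pt "0 0 0 0 0 0" --pt "-30 0 0 0 0 0" --pt "-70 0 0 0 0 0" --pt "-120 0 0 0 0 0" --pt "-180 0 0 0 0 0" --pt "-180 0 0 0 0 0" --claw 65

```text
clock: 11.8
tcp_pos: [0.453, -0.2014, 0.2025]
orientation: [0.334, 0.627, 0.328, -0.623]
wrist_force: [1.5, 0.2, -0.7]
finger_gap: 0.0648
```

Run:
```python
from h import *
import pickle
s=get_state();print(s["tcp_pos"],s["finger_gap"],s["wrist_force"],s["joint_pos"].round(3))
d=cam("wrist"); pickle.dump(d,open("w5.pkl","wb")); print(proj(d,[(.45,-.2,.026)],True)); cv2.imwrite("pics/w5.png",d["frame"])
```

```text
[ 0.45301975 -0.20142253  0.20249767] 0.06476341023809418 [ 1.52187823  0.19757407 -0.6936278 ] [-0.58   0.163 -0.22   1.178 -0.     1.587]
[[314.2998908  182.30549809]]
```

View pics/w5.png

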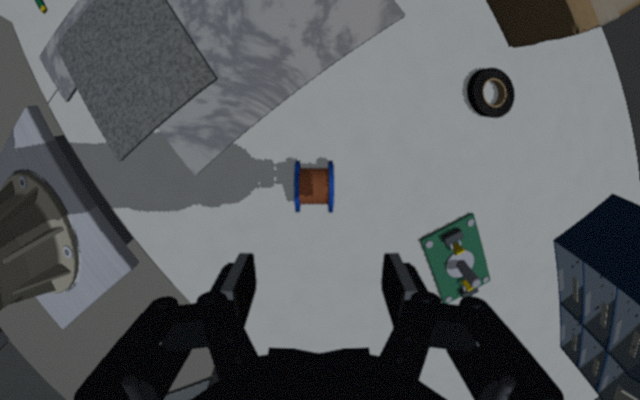

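The spool is on the bench at about (314,186), with its axis aligned with the tool's jaw direction. The holder shows at about (458,258). I'll enlarge both.

Run:
```python
from h import *
import pickle
d=pickle.load(open("w5.pkl","rb")); f=d["frame"]
a=cv2.resize(f[150:222,280:350],None,fx=5,fy=5,interpolation=cv2.INTER_CUBIC)
b=cv2.resize(f[205:310,410:500],None,fx=5,fy=5,interpolation=cv2.INTER_CUBIC)
a=cv2.copyMakeBorder(a,0,b.shape[0]-a.shape[0],0,0,cv2.BORDER_CONSTANT)
cv2.imwrite("pics/w5c.png",np.hstack([a,b]))
```

```text
(no output)
```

View pics/w5c.png

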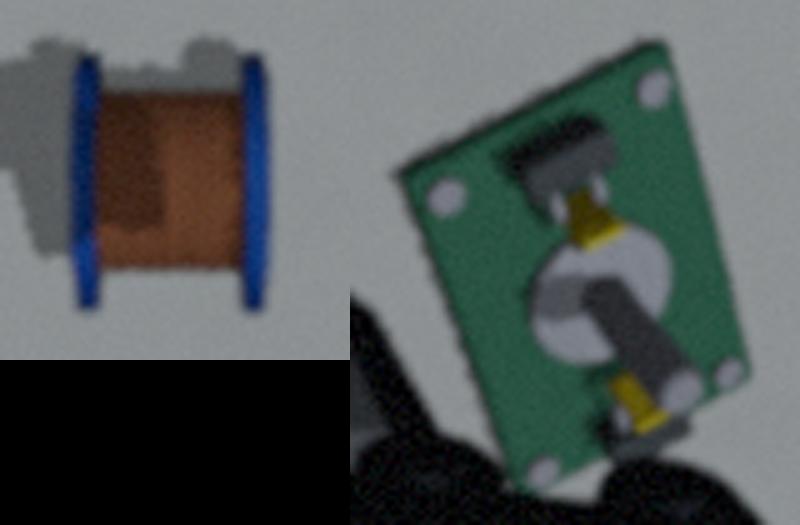

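Run:
```python
from h import *
import pickle
d=pickle.load(open("w5.pkl","rb"))
A=lambda x,y,z: onz(d,(280+(x+.5)/5-.5,150+(y+.5)/5-.5),z,True)
B=lambda x,y,z: onz(d,(410+(x-350+.5)/5-.5,205+(y+.5)/5-.5),z,True)
l,r_=A(87,181,.052),A(256,181,.052); print(l,r_,(l+r_)/2,np.degrees(np.arctan2(*(r_-l)[[1,0]])),np.linalg.norm(l-r_))
print("w",A(171,181,.046))
lt,lb,rt,rb=A(88,58,.037),A(88,308,.037),A(256,58,.037),A(256,308,.037)
print((lt+lb+rt+rb)/4,[np.degrees(np.arctan2(*(q)[[1,0]])) for q in (rt-lt,rb-lb)],np.linalg.norm(lt-lb))
print("seat",B(600,293,.012)); print("tip",B(684,389,.062))
c=[B(*q,.008) for q in ((400,175),(660,42),(748,375),(515,490))]
print(np.array(c).round(4)); print(np.mean(c,0))
for i,j in ((0,3),(1,2),(0,1),(3,2)):
    v=c[i]-c[j]; print(np.degrees(np.arctan2(v[1],v[0])),np.linalg.norm(v))
print("clips",B(595,240,.025),B(650,420,.025))
print(tool()[0], ray(d,(0,0))[0])
```

```text
[ 0.43787587 -0.18795369  0.052     ] [ 0.46508618 -0.20660777  0.052     ] [ 0.45148102 -0.19728073  0.052     ] -34.43265940748617 0.03299054121666137
w [ 0.45047116 -0.19853798  0.046     ]
[ 0.44868938 -0.20139934  0.037     ] [np.float64(-34.42833114033789), np.float64(-34.436002876683375)] 0.05328691579902807
seat [ 0.54556355 -0.40092205  0.012     ]
tip [ 0.54667444 -0.40115583  0.062     ]
[[ 0.5143 -0.3372  0.008 ]
 [ 0.59   -0.3471  0.008 ]
 [ 0.5757 -0.4624  0.008 ]
 [ 0.4994 -0.4497  0.008 ]]
[ 0.54485538 -0.39910939  0.008     ]
82.43804061590986 0.11351108348800913
82.91646841551034 0.11617389729438965
172.4933524505142 0.0763200958769858
170.5224096402838 0.07733333638857953
clips [ 0.54850659 -0.37504027  0.025     ] [ 0.54101587 -0.43891538  0.025     ]
[ 0.4517548  -0.20059895  0.19983136] [ 0.49630839 -0.13416368  0.34406027]
```

Run:
```python
from h import *
C=np.array([.450,-.199,.026]); az=-34.3
Q=head(az,45); X=Q.as_matrix()[:,0]; a=np.array([np.cos(np.radians(az)),np.sin(np.radians(az)),0])
T=C-.010*a+.0187*X
P1=T-.05*X+[0,0,.07]
print(T,P1); row(P1,Q); row(T,Q,P1,Q)
```

```text
[ 0.45266243 -0.20081619  0.0127771 ] [ 0.42345544 -0.18089253  0.11813244]
[ 81.5 -34.9  -0.4] [-84.89 -34.96  34.89]
[ 99.5  -0.  -49.5] [0. 0. 0.]
```

Request:
send_rows --pt "81.5 -35 0 -85 -35 35" --pt "81.5 -35 0 -85 -35 35" --pt "81.5 -35 0 -85 -35 35" --pt "81.5 -35 0 -85 -35 35" --pt "81.5 -35 0 -85 -35 35" --pt "81.5 -35 0 -85 -35 35" --pt "81.5 -35 0 -85 -35 35" --pt "81.5 -35 0 -85 -35 35" --pt "81.5 -35 0 -85 -35 35" --pt "81.5 -35 0 -85 -35 35" --claw 75

```text
clock: 13.1
tcp_pos: [0.4551, -0.1871, 0.1585]
orientation: [0.869, 0.118, 0.396, -0.272]
wrist_force: [-0.7, 0.1, 0.5]
finger_gap: 0.0749
```

Run:
```python
from h import *
import pickle
C=np.array([.450,-.199,.026]); az=-34.3
Q=head(az,45); X=Q.as_matrix()[:,0]; a=np.array([np.cos(np.radians(az)),np.sin(np.radians(az)),0])
T=C-.010*a+.0187*X
d=cam("wrist")
s=get_state();print(s["tcp_pos"],s["finger_gap"],s["joint_pos"].round(3)); print(tool()[1].as_matrix().round(3))
row(T,Q)
print(proj(d,[C,C-.02*a],True)); cv2.imwrite("pics/w6.png",d["frame"]); pickle.dump(d,open("w6.pkl","wb"))
```

```text
[ 0.45524244 -0.1872936   0.15874536] 0.07508051488264544 [-0.513 -0.262 -1.027  0.088 -0.067  0.061]
[[ 0.539  0.567  0.623]
 [-0.38   0.824 -0.421]
 [-0.752 -0.01   0.659]]
[113.5 -11.2 -92.1] [ 0.22 -3.77  0.56]
[[303.33917774  99.60142997]
 [302.26721341  79.13354811]]
```

View pics/w6.png

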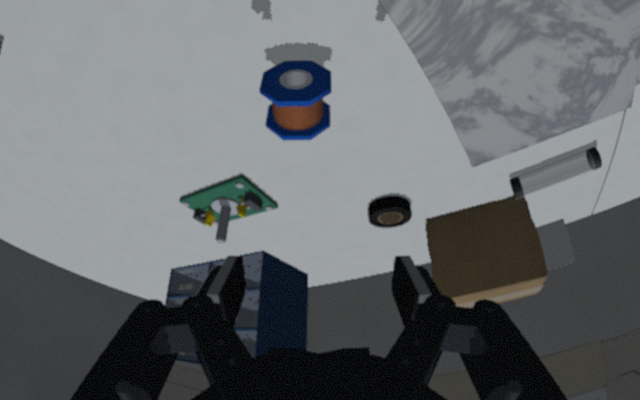

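```bash
cat >> h.py <<'E'
C=np.array([.450,-.199,.026]); az=145.7
Q=head(az,45,left=False); X=Q.as_matrix()[:,0]; a=np.array([np.cos(np.radians(az)),np.sin(np.radians(az)),0])
T=C-.010*a+.0187*X
E
python3 - <<'E'
from h import *
P1=T-.05*X+[0,0,.07]
print(T,P1); row(P1,Q); row(T,Q,P1,Q)
E
```

```text
[ 0.44733757 -0.19718381  0.0127771 ] [ 0.47654456 -0.21710747  0.11813244]
[ 53.3 -12.1  -0.9] [-0.26 86.23  0.61]
[99.5 -0.  49.5] [0. 0. 0.]
```

Request:
send_rows --pt "10 -12 -1 0 10 0" --pt "10 -12 -1 0 20 0" --pt "15 -12 -1 0 30 0" --pt "20 -12 -1 0 40 0.5" --pt "30 -12 -1 0 50 0.5" --pt "40 -12 -1 0 60 0.5" --pt "50 -12 -1 0 70 0.5" --pt "53 -12 -1 0 80 0.5" --pt "53 -12 -1 0 86 0.5" --pt "53 -12 -1 0 86 0.5"

```text
clock: 14.4
tcp_pos: [0.4753, -0.2162, 0.1123]
orientation: [0.362, 0.275, 0.883, -0.114]
wrist_force: [-0.7, 0.2, -1.4]
finger_gap: 0.075
```

Run:
```python
from h import *
import pickle
d=cam("wrist")
s=get_state();print(s["tcp_pos"],s["finger_gap"],s["joint_pos"].round(3)); print(tool()[1].as_matrix().round(3))
row(T,Q)
print(proj(d,[C,C-.02*a],True)); cv2.imwrite("pics/w7.png",d["frame"]); pickle.dump(d,open("w7.pkl","wb"))
```

```text
[ 0.4757137  -0.21628213  0.11469866] 0.07544274215796029 [-0.587  0.968  0.586  1.975  0.012  0.014]
[[-0.583  0.569  0.58 ]
 [ 0.402  0.823 -0.402]
 [-0.706 -0.002 -0.708]]
[96.2 -0.3 48. ] [-0.32 -0.09 -0.19]
[[317.70354328 257.00668405]
 [317.87538867 280.83148297]]
```

View pics/w7.png

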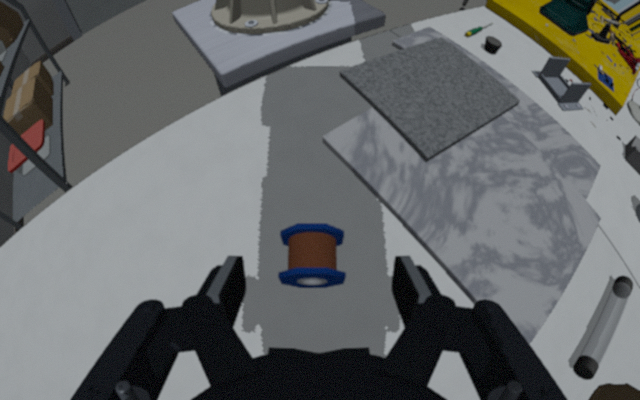

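Run:
```python
from h import *
d=cam("wrist"); p,r=tool(); print(p)
print(proj(d,[C,C-.02*a,C+.02*a, C+.01*r.as_matrix()[:,1], C-.02*a+[0,0,.026],C+.02*a+[0,0,.026]],True).round(1)); crop(d["frame"],260,200,380,300,6,"w8.png")
```

```text
[ 0.47595823 -0.21632915  0.11682728]
[[317.5 256.9]
 [317.7 280.5]
 [317.4 234.3]
 [329.7 256.8]
 [317.5 272.7]
 [317.2 222.1]]
```

View pics/w8.png

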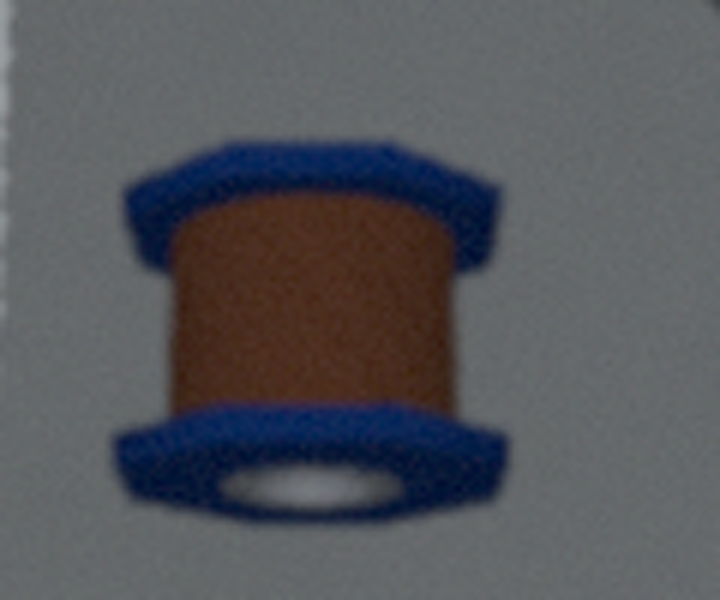

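Run:
```python
from h import *
p,r=tool(); print(p); row(T-.0045*Q.as_matrix()[:,1],Q)
```

```text
[ 0.47595823 -0.21632915  0.11682728]
[98.  -4.9 49.1] [-0.3   0.12 -0.19]
```

Request:
send_rows --pt "16 -5 16 0 0 0" --pt "32 -5 33 0 0 0" --pt "48 -5 49 0 0 0" --pt "60 -5 49 0 0 0" --pt "72 -5 49 0 0 0" --pt "82 -5 49 0 0 0" --pt "90 -5 49 0 0 0" --pt "96 -5 49 0 0 0" --pt "98 -5 49 0 0 0" --pt "98 -5 49 0 0 0"

```text
clock: 15.75
tcp_pos: [0.4452, -0.2013, 0.0141]
orientation: [0.367, 0.275, 0.881, -0.115]
wrist_force: [0.4, -0.7, 0.2]
finger_gap: 0.0749
```

Run:
```python
from h import *
d=cam("wrist"); s=get_state(); print(s["tcp_pos"],s["wrist_force"]); row(T-.0045*Q.as_matrix()[:,1],Q)
cv2.imwrite("pics/w9.png",d["frame"]); d=cam("side"); crop(d["frame"],240,60,400,180,5,"s9.png")
```

```text
[ 0.4453222  -0.20140253  0.01416075] [ 0.32966381 -0.22076992  0.59050838]
[1.5 0.1 0.5] [-0.29  0.19 -0.21]
```

View pics/w9.png

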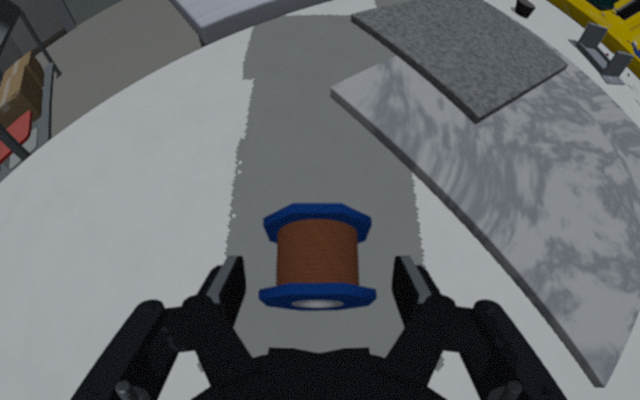

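View pics/s9.png

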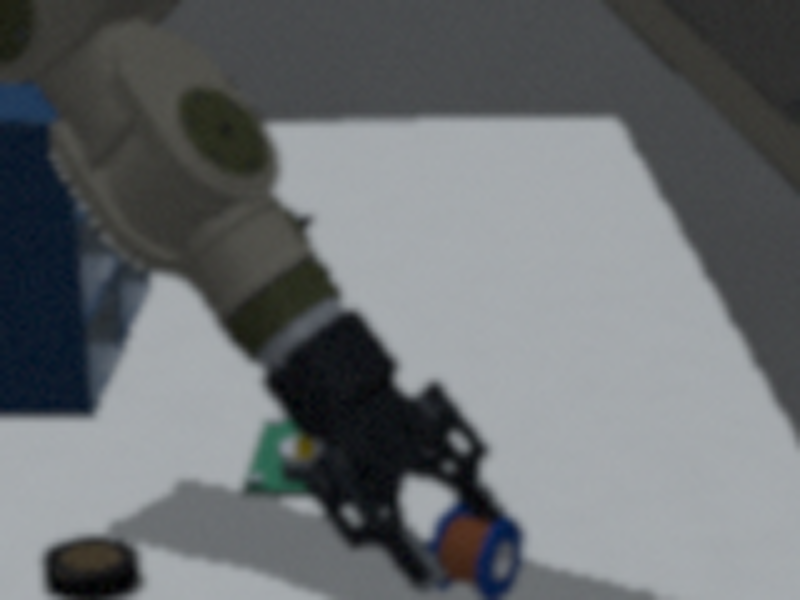

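The spool is centred between the fingers at about (318,260), so I'm closing across the flange flats.

Request:
send_rows --pt "0 0 0 0 0 0" --pt "0 0 0 0 0 0" --pt "0 0 0 0 0 0" --pt "0 0 0 0 0 0" --pt "0 0 0 0 0 0" --pt "0 0 0 0 0 0" --pt "0 0 0 0 0 0" --pt "0 0 0 0 0 0" --pt "0 0 0 0 0 0" --pt "0 0 0 0 0 0" --claw 42 --newtons 80

```text
clock: 17.1
tcp_pos: [0.4455, -0.2016, 0.0145]
orientation: [0.367, 0.275, 0.881, -0.115]
wrist_force: [2.1, -2.6, 5.6]
finger_gap: 0.0495
```

Run:
```python
from h import *
d=cam("wrist"); s=get_state(); print(s["tcp_pos"],s["wrist_force"],s["finger_gap"])
cv2.imwrite("pics/w10.png",d["frame"]); d=cam("side"); crop(d["frame"],240,60,400,180,5,"s10.png")
```

```text
[ 0.44549246 -0.20153872  0.01443192] [ 3.09307776 -2.1527608   5.14580101] 0.04996814162499204
```

View pics/w10.png

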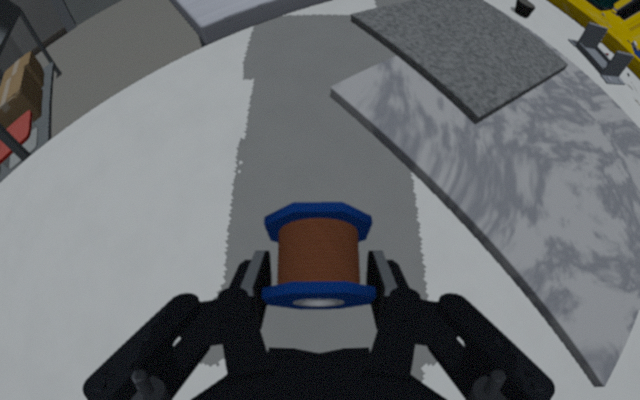

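View pics/s10.png

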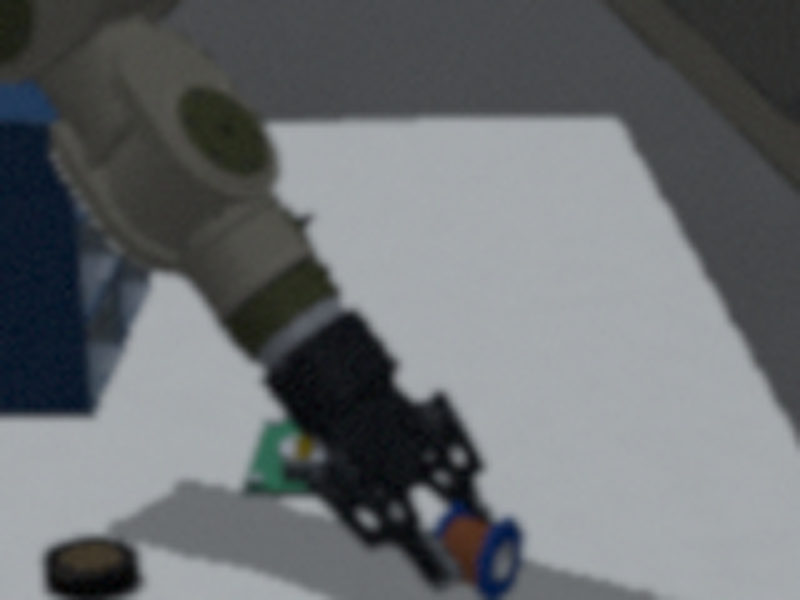

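Request:
send_rows --pt "-3 0 -3 0 0 0" --pt "-8 0 -8 0 0 0" --pt "-16 0 -16 0 0 0" --pt "-26 0 -26 0 0 0" --pt "-40 0 -40 0 0 0" --pt "-55 0 -55 0 0 0" --pt "-70 0 -70 0 0 0" --pt "-85 0 -85 0 0 0" --pt "-95 0 -95 0 0 0" --pt "-95 0 -95 0 0 0"

```text
clock: 18.45
tcp_pos: [0.4453, -0.2012, 0.1497]
orientation: [0.368, 0.275, 0.881, -0.115]
wrist_force: [0.3, -0.2, -1.6]
finger_gap: 0.0501
```

Run:
```python
from h import *
import pickle
d=cam("wrist"); s=get_state(); print(s["tcp_pos"],s["wrist_force"],s["finger_gap"],s["joint_pos"].round(3)); print(tool()[1].as_matrix().round(3))
pickle.dump((d,tool()),open("w11.pkl","wb"));crop(d["frame"],200,150,440,330,3,"w11.png")
```

```text
[ 0.44513517 -0.20111686  0.14867154] [-0.26036004 -0.80569269 -3.05936468] 0.049751455158191404 [-0.593  0.861  0.458  1.949  0.007  0.009]
[[-0.58   0.569  0.584]
 [ 0.4    0.823 -0.404]
 [-0.71  -0.001 -0.704]]
```

View pics/w11.png

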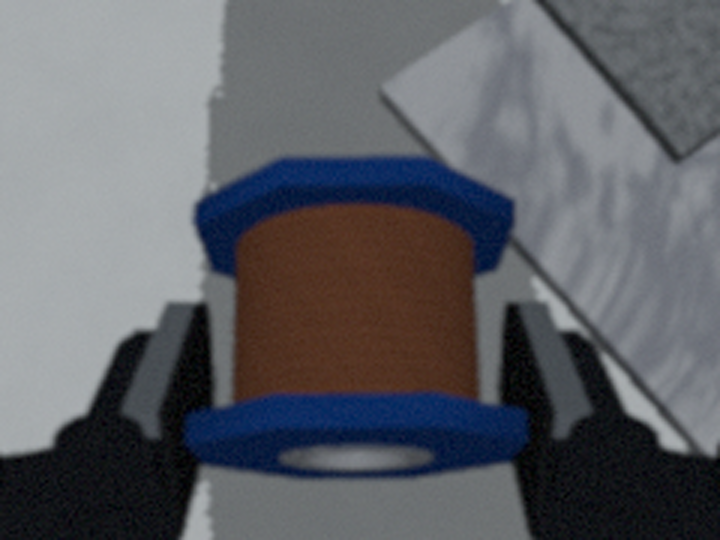

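```bash
cat > fit.py <<'E'
from h import *
from scipy.optimize import minimize
S=4; x0,y0,w,hh=250,190,140,130
def poly(R0,s0,s1,n=8):
    k=np.arange(n); an=2*np.pi*(k+.5)/n; rr=R0/np.cos(np.pi/n) if n==8 else R0
    return np.vstack([np.c_[rr*np.cos(an),np.full(n,s),rr*np.sin(an)] for s in (s0,s1)])
NE,FA,WI=poly(.026,-.02,-.015),poly(.026,.015,.02),poly(.02,-.015,.015,48)
def wpts(P,pr,tool):
    # spool frame in tool: centre pr[:3] (mm), axis in tool xz plane: angle pr[3] deg from tool x toward -z*sgn ; lean pr[4]
    th=np.radians(pr[3]); ax=np.array([np.cos(th),0,np.sin(th)]); zx=np.array([-np.sin(th),0,np.cos(th)]); yx=np.array([0,1.,0])
    M=np.c_[yx,ax,zx]; M=R.from_euler('x',pr[4],degrees=True).as_matrix()@M if len(pr)>4 else M
    return tool[0]+tool[1].apply(P@M.T+np.array(pr[:3])/1000)
def mask(d,pr,tool):
    m=np.zeros((hh*S,w*S),np.uint8)
    for P,v in ((FA,255),(WI,128),(NE,255)):
        q=((proj(d,wpts(P,pr,tool),True)-[x0,y0]+.5)*S*16).round().astype(np.int32)
        cv2.fillConvexPoly(m,cv2.convexHull(q),int(v),cv2.LINE_8,4)
    return m
def obs(d):
    f=d["frame"][y0:y0+hh,x0:x0+w].astype(float); b,g,r=[cv2.resize(f[...,i],None,fx=S,fy=S,interpolation=cv2.INTER_CUBIC) for i in range(3)]
    o=np.zeros(b.shape,np.uint8); o[(r>b*1.4)&(r>35)]=128
    bl=((b>r*1.7)&(b>45)).astype(np.uint8); cs,_=cv2.findContours(bl,cv2.RETR_EXTERNAL,cv2.CHAIN_APPROX_NONE)
    o[bl>0]=255
    for c in cs:
        if cv2.contourArea(c)>400: 
            t=np.zeros_like(bl); cv2.drawContours(t,[c],-1,1,-1); o[(t>0)&(o!=128)]=255
    return o
def fit(d,tool,p0):
    o=obs(d).astype(float)
    c=lambda p: np.abs(mask(d,p,tool).astype(float)-o).mean()
    best=minimize(c,p0,method="Nelder-Mead",options=dict(initial_simplex=np.array([p0]+[np.array(p0)+np.eye(len(p0))[i]*3 for i in range(len(p0))]),maxiter=500,xatol=.02,fatol=1e-3))
    return best,o
E
python3 - <<'E'
from fit import *
import pickle
d,t=pickle.load(open("w11.pkl","rb"))
for p0 in ([-20,0,0,-45.,0],[-14,1,4,-50.,0]):
    b,o=fit(d,t,p0); print(b.x.round(2),b.fun)
m=mask(d,b.x,t); cv2.imwrite("pics/fit11.png",np.hstack([o.astype(np.uint8)[:, :],np.abs(m-o).astype(np.uint8)])[::1,:][:,::2][::2])
E
```

```text
[ -7.44   0.33  -5.38 -46.03  -0.52] 5.482822802197802
[-14.57   0.25   7.02 -50.53   0.06] 83.03206043956044
```

View pics/fit11.png

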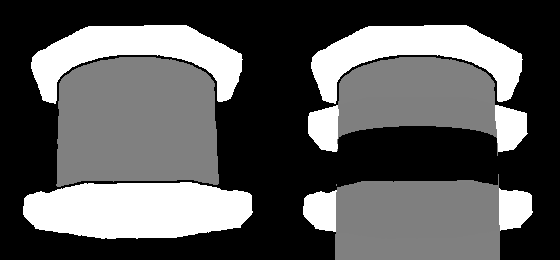

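```bash
cat >> h.py <<'E'
TC=np.array([-9.2,.3,-7.2])/1000  # spool centre in tool
H=np.array([.546,-.401,0]); QM=head(-97.3,44.8)
def mnt(zc,h=None,tc=None): return (H if h is None else np.array([h[0],h[1],0]))+[0,0,zc]-QM.apply(TC if tc is None else tc)
E
python3 - <<'E'
from h import *
p,r=tool()
print(mnt(.13)); row(mnt(.14),QM)
rv=(r.inv()*QM).as_rotvec()
for k in np.linspace(.2,1,5): print(k,(r*R.from_rotvec(rv*k)).as_matrix()[:,0].round(2))
# alternative: two stage - radial plane pitch first
Q1=down(56); row((.49,-.27,.16),Q1); row(mnt(.14),QM,np.array((.49,-.27,.16)),Q1)
E
```

```text
[ 0.5442283  -0.41246926  0.12862627]
[-134.8 -117.5  150.4] [ 68.93 -80.03  -0.22]
0.2 [-0.42  0.25 -0.87]
0.4 [-0.27  0.03 -0.96]
0.6000000000000001 [-0.16 -0.23 -0.96]
0.8 [-0.09 -0.48 -0.87]
1.0 [-0.09 -0.7  -0.7 ]
[-61.6 -31.2  46.1] [ -0.64 -44.75  -0.2 ]
[ 21.4 -87.8 124.6] [ 59.85 -40.42 -24.91]
```

Request:
send_rows --pt "-13 -11 15 6.9 -8 0" --pt "-27 -23 30 13.8 -16 0" --pt "-40 -35 45 20.7 -24 0" --pt "-54 -47 60 27.6 -32 0" --pt "-67 -58 75 34.5 -40 0" --pt "-81 -70 90 41.4 -48 0" --pt "-94 -82 105 48.3 -56 0" --pt "-108 -94 120 55.2 -64 0" --pt "-121 -105 135 62 -72 0" --pt "-135 -117 150 69 -80 0"

```text
clock: 19.75
tcp_pos: [0.5432, -0.4114, 0.1375]
orientation: [-0.61, -0.287, -0.25, 0.695]
wrist_force: [-0.3, 0.6, -2.7]
finger_gap: 0.0502
```

Request:
send_rows --pt "0 0 0 0 0 0" --pt "0 0 0 0 0 0" --pt "0 0 0 0 0 0" --pt "0 0 0 0 0 0" --pt "0 0 0 0 0 0" --pt "0 0 0 0 0 0" --pt "0 0 0 0 0 0" --pt "0 0 0 0 0 0" --pt "0 0 0 0 0 0" --pt "0 0 0 0 0 0"

```text
clock: 21.0
tcp_pos: [0.5442, -0.4118, 0.1385]
orientation: [-0.61, -0.288, -0.252, 0.694]
wrist_force: [-0.6, -0.1, -2.2]
finger_gap: 0.0501
```

Run:
```python
from h import *
import pickle
d=cam("wrist"); s=get_state(); print(s["tcp_pos"],s["wrist_force"],s["finger_gap"],s["joint_pos"].round(3)); print(tool()[1].as_matrix().round(3))
row(mnt(.14),QM)
pickle.dump((d,tool()),open("w12.pkl","wb"));cv2.imwrite("pics/w12.png",d["frame"])
d=cam("side");crop(d["frame"],240,60,400,180,5,"s12.png");pickle.dump(d,open("s12.pkl","wb"))
d=cam("top");crop(d["frame"],350,120,470,210,5,"t12.png");pickle.dump(d,open("t12.pkl","wb"))
```

```text
[ 0.54421671 -0.41175548  0.13853803] [-0.05878546  0.14269609 -1.77422862] 0.04989445456339143 [-0.471  0.413 -0.296  0.536 -0.729  1.104]
[[-0.09   0.992 -0.092]
 [-0.702 -0.128 -0.7  ]
 [-0.706  0.002  0.708]]
[0.4 0.1 0.6] [-0.11 -0.14 -0.02]
```

View pics/w12.png

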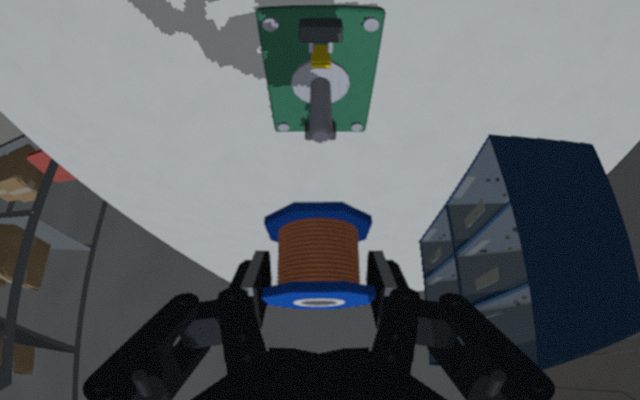

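View pics/s12.png

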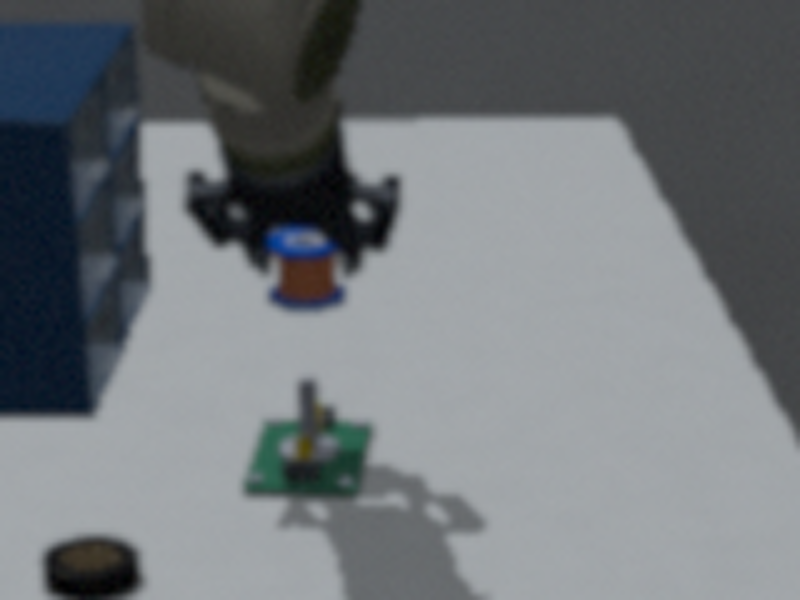

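View pics/t12.png

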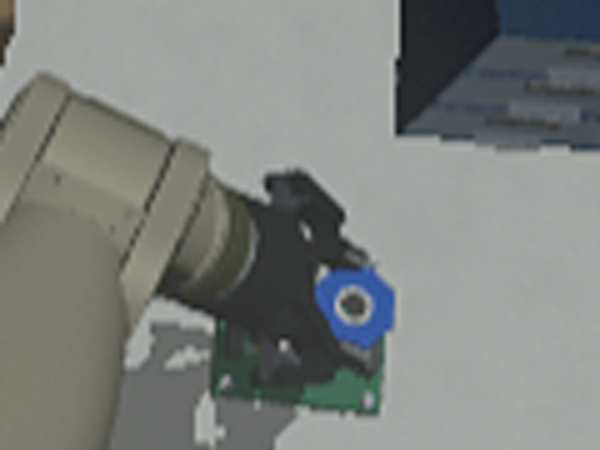

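Run:
```python
from fit import *
import pickle
d,t=pickle.load(open("w12.pkl","rb"))
b,o=fit(d,t,[-8,0,-6,-46.,0]); print(b.x.round(2),b.fun)
c=wpts(np.zeros((1,3)),b.x,t)[0]; ax=wpts(np.array([[0,.01,0.]]),b.x,t)[0]-c; print("spool",c,ax*100)
cv2.imwrite("pics/fit12.png",np.hstack([o.astype(np.uint8),np.abs(mask(d,b.x,t)-o).astype(np.uint8)])[::2,::2])
crop(d["frame"],250,0,390,150,5,"w12c.png")
dt=pickle.load(open("t12.pkl","rb")); print("top bore z.16",onz(dt,(350+(355.5)/5-.5,120+303.5/5-.5),.158))
ds=pickle.load(open("s12.pkl","rb")); f=ds["frame"]; crop(f,280,90,320,165,8,"s12c.png"); crop(dt["frame"],400,160,440,200,12,"t12c.png")
```

```text
[ -7.25  -0.71  -5.78 -45.44  -0.42] 6.174739010989011
spool [ 0.54469003 -0.40252072  0.1395645 ] [-0.00281279  0.00703722 -0.99997128]
top bore z.16 [ 0.54705195 -0.40100772  0.158     ]
```

View pics/w12c.png

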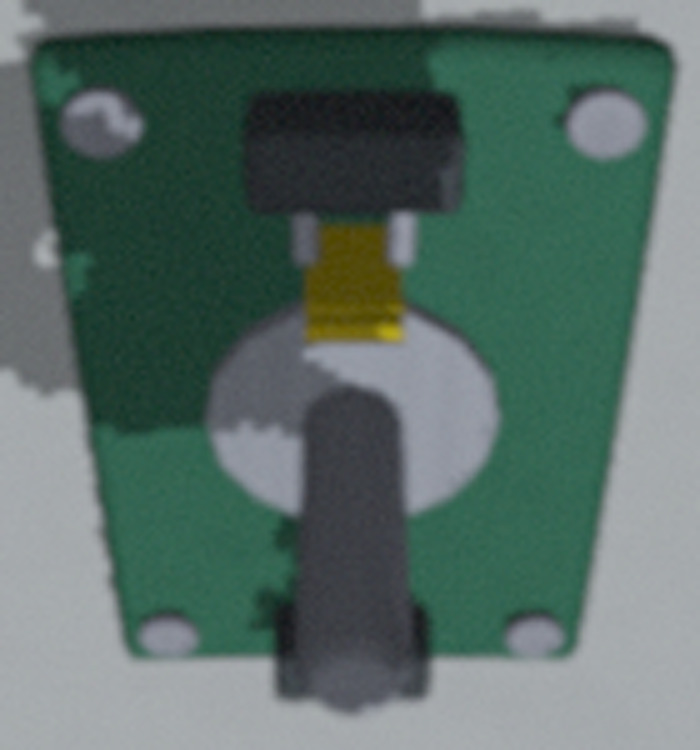

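View pics/s12c.png

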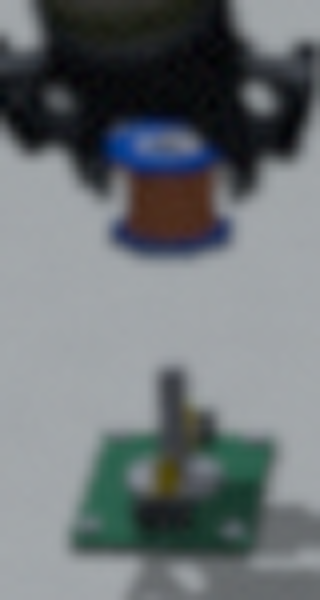

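View pics/t12c.png

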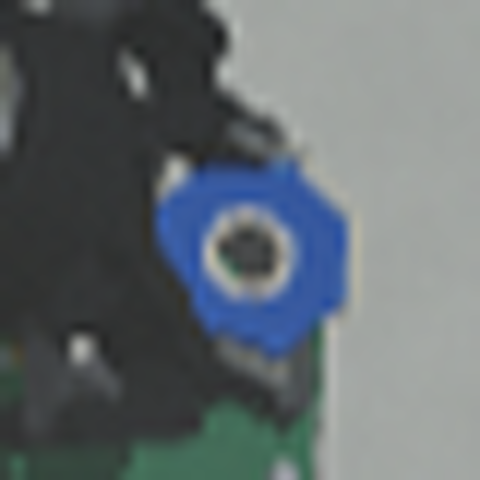

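View pics/fit12.png

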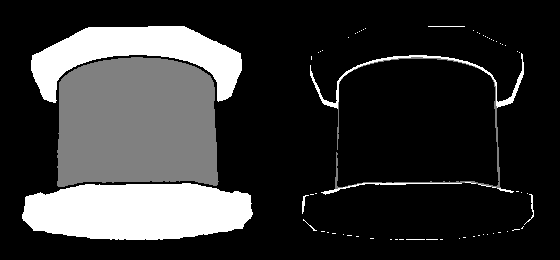

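Run:
```python
from fit import *
import pickle
d,t=pickle.load(open("w12.pkl","rb"))
B=lambda x,y,z: onz(d,(250+(x+.5)/5-.5,0+(y+.5)/5-.5),z,True)
print("tip",B(351,680,.062),"seat",B(353,413,.012))
c=[B(*q,.008) for q in ((38,55),(672,48),(577,655),(130,655))]
print(np.mean(c,0)); 
for i,j in ((0,3),(1,2),(0,1),(3,2)):
    v=c[i]-c[j]; print(np.degrees(np.arctan2(v[1],v[0])),np.linalg.norm(v))
print(np.array(c).round(4))
# predicted images of holder for H guess
h=B(351,680,.062)
for hx in ([.546,-.401],[.545,-.402]):
    print((proj(d,[[*hx,.062],[*hx,.012]],True)*5-[1250-2,-2]).round(0))
dt=pickle.load(open("t12.pkl","rb")); print("top cam bore z.158",onz(dt,(400+(249.5)/12-.5,160+252.5/12-.5),.158))
ds=pickle.load(open("s12.pkl","rb"))
# side: spindle tip vs spool bore col
print(proj(ds,[[.546,-.401,.062],[.546,-.401,.012],[.5447,-.4025,.16]]))
```

```text
tip [ 0.54613738 -0.40025467  0.062     ] seat [ 0.54659736 -0.40059897  0.012     ]
[ 0.54681593 -0.40056066  0.008     ]
82.35387007417847 0.11554219066881263
83.18198877684571 0.11676512939835391
173.48001566934548 0.07560378617950357
172.5578753577999 0.07727726710577983
[[ 0.5166 -0.3387  0.008 ]
 [ 0.5917 -0.3472  0.008 ]
 [ 0.5778 -0.4632  0.008 ]
 [ 0.5012 -0.4532  0.008 ]]
[[351. 684.]
 [349. 415.]]
[[344. 690.]
 [343. 421.]]
top cam bore z.158 [ 0.54595381 -0.39995759  0.158     ]
[[300.91327486 135.83909599]
 [301.2445909  149.28374577]
 [300.61476811 107.84041576]]
```

Run:
```python
from h import *
p,r=tool(); T2=p+[.0012,.0012,-.050]; print(p); row(T2,QM)
dt=__import__("pickle").load(open("t12.pkl","rb")); print(onz(dt,(370+202.5/5-.5,160+148.5/5-.5),.012))
```

```text
[ 0.5441791  -0.4117547   0.13852303]
[ 34.4   1.  -36.3] [-0.1  -0.14 -0.02]
[ 0.54557072 -0.40311757  0.012     ]
```

Request:
send_rows --pt "5 0.3 -5 0 0 0" --pt "12 0.6 -12 0 0 0" --pt "18 1 -19 0 0 0" --pt "24 1 -25 0 0 0" --pt "29 1 -30 0 0 0" --pt "32 1 -34 0 0 0" --pt "34 1 -36 0 0 0" --pt "34.4 1 -36.3 0 0 0" --pt "34.4 1 -36.3 0 0 0" --pt "34.4 1 -36.3 0 0 0"

```text
clock: 22.4
tcp_pos: [0.5456, -0.4108, 0.089]
orientation: [-0.61, -0.288, -0.251, 0.694]
wrist_force: [-0.2, -0.0, -1.9]
finger_gap: 0.0499
```

Run:
```python
from fit import *
import pickle
d=cam("wrist"); t=tool(); print(t[0],get_state()["wrist_force"])
pickle.dump((d,t),open("w13.pkl","wb"));cv2.imwrite("pics/w13.png",d["frame"]);crop(d["frame"],250,80,390,230,5,"w13c.png")
b,o=fit(d,t,[-8,0,-6,-46.,0]); print(b.x.round(2),b.fun)
c=wpts(np.zeros((1,3)),b.x,t)[0]; ax=wpts(np.array([[0,.01,0.]]),b.x,t)[0]-c; print("spool",c,ax*100)
d=cam("side");crop(d["frame"],270,90,330,165,8,"s13.png")
```

```text
[ 0.5455743  -0.41076393  0.08894684] [-0.17163324  0.1055376  -2.23228871]
[ -6.84  -0.66  -5.76 -46.21  -0.69] 6.17590315934066
spool [ 0.54606059 -0.40184314  0.08969153] [-0.00391417  0.0205121  -0.99978194]
```

View pics/w13c.png

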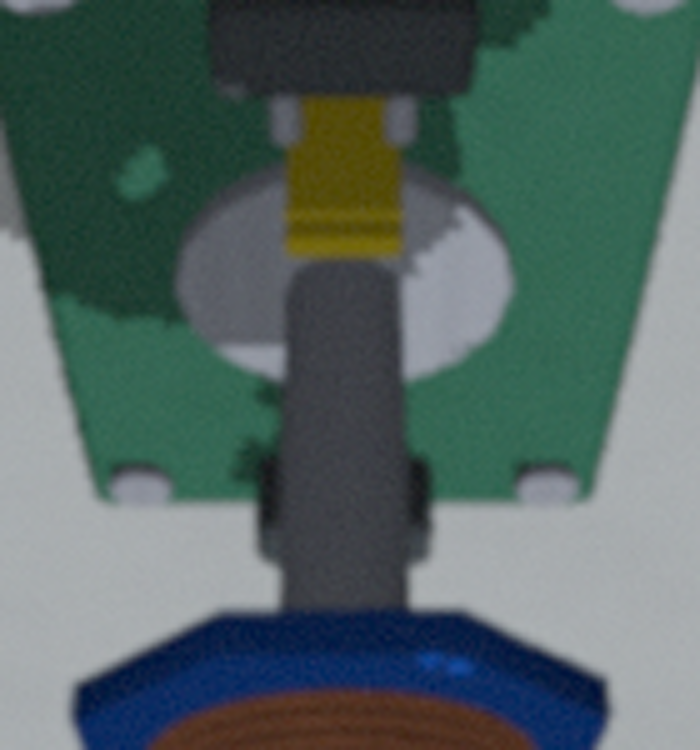

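View pics/s13.png

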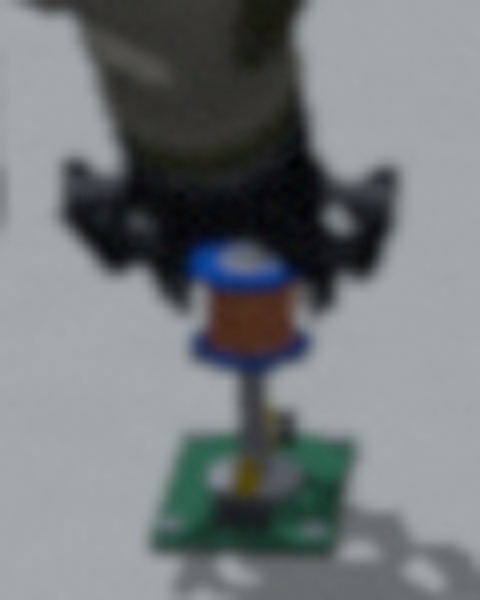

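Run:
```python
from fit import *
import pickle
d,t=pickle.load(open("w13.pkl","rb"))
B=lambda x,y,z: onz(d,(250+(x+.5)/5-.5,80+(y+.5)/5-.5),z,True)
print("seat",B(345,273,.012)); 
print("back corners",B(98,500,.008),B(592,500,.008),"clip front edge", B(345,95,.02))
P=lambda q:(proj(d,[q],True)*5-[1250-2,400-2]).round(0)
y=np.array([np.cos(np.radians(82.7)),np.sin(np.radians(82.7)),0]); x=np.array([y[1],-y[0],0])
for h in ([.546,-.401,0],[.546,-.4025,0]):
    h=np.array(h)
    an=np.linspace(0,2*np.pi,200); ci=np.array([h+.021*(np.cos(k)*x+np.sin(k)*y)+[0,0,.012] for k in an]); q=proj(d,ci,True)*5-[1248,398]
    print(h,"disc",q.min(0).round(0),q.max(0).round(0),"corners",P(h-.06*y-.04*x+[0,0,.008]),P(h-.06*y+.04*x+[0,0,.008]),"nose",P(h+.024*y-.006*x+[0,0,.025]),P(h+.024*y+.006*x+[0,0,.025]))
```

```text
seat [ 0.54698693 -0.39837384  0.012     ]
back corners [ 0.50121995 -0.45223031  0.008     ] [ 0.57752602 -0.46245382  0.008     ] clip front edge [ 0.55181341 -0.3610408   0.02      ]
[ 0.546 -0.401  0.   ] disc [168. 170.] [512. 386.] corners [[ 88. 512.]] [[595. 510.]] nose [[282. 240.]] [[396. 239.]]
[ 0.546  -0.4025  0.    ] disc [171. 179.] [512. 392.] corners [[ 91. 516.]] [[595. 515.]] nose [[284. 249.]] [[397. 249.]]
```

Run:
```python
from h import *
p,r=tool(); print(p); row(p+[.0005,.0013,0],r); row(p+[.0005,.0013,-.014],r)
```

```text
[ 0.54553651 -0.41072864  0.08885159]
[-1.   0.3 -1. ] [0. 0. 0.]
[  8.9   0.3 -10.9] [0. 0. 0.]
```

Request:
send_rows --pt "-1 0.3 -1 0 0 0" --pt "-1 0.3 -1 0 0 0" --pt "1 0.3 -3 0 0 0" --pt "2.5 0.3 -4.5 0 0 0" --pt "4 0.3 -6 0 0 0" --pt "5.5 0.3 -7.5 0 0 0" --pt "7 0.3 -9 0 0 0" --pt "8.9 0.3 -10.9 0 0 0" --pt "8.9 0.3 -10.9 0 0 0" --pt "8.9 0.3 -10.9 0 0 0"

```text
clock: 23.75
tcp_pos: [0.5465, -0.4104, 0.0789]
orientation: [-0.611, -0.286, -0.249, 0.695]
wrist_force: [-5.6, 8.1, 15.5]
finger_gap: 0.0499
```

Run:
```python
from fit import *
import pickle
d=cam("wrist"); t=tool(); s=get_state(); print(t[0],s["wrist_force"],s["ft_torque"])
b,o=fit(d,t,[-8,0,-6,-46.,0]); print(b.x.round(2),b.fun)
c=wpts(np.zeros((1,3)),b.x,t)[0]; ax=wpts(np.array([[0,.01,0.]]),b.x,t)[0]-c; print("spool",c,ax*100)
cv2.imwrite("pics/w14.png",d["frame"])
d=cam("side");crop(d["frame"],270,90,330,165,8,"s14.png")
```

```text
[ 0.54648848 -0.41041014  0.07892479] [-4.91306212  7.22995901 16.07556817] [-0.42869232  1.13744596 -0.96143324]
[ -7.22  -0.8   -5.93 -46.63  -0.85] 6.257771291208791
spool [ 0.5468931  -0.40108187  0.07976553] [-0.00405242  0.02155683 -0.99975941]
```

View pics/s14.png

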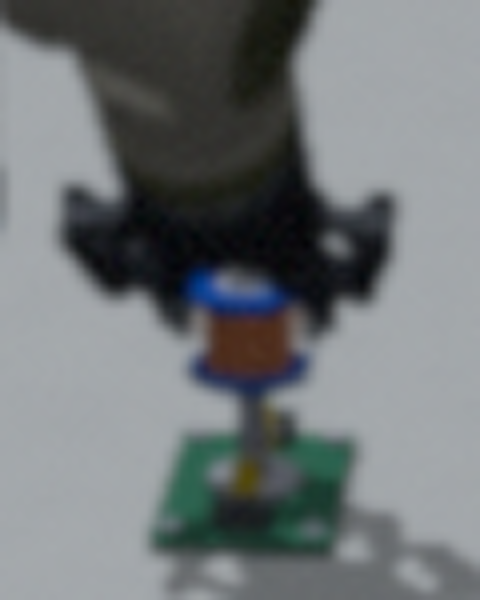

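View pics/w14.png

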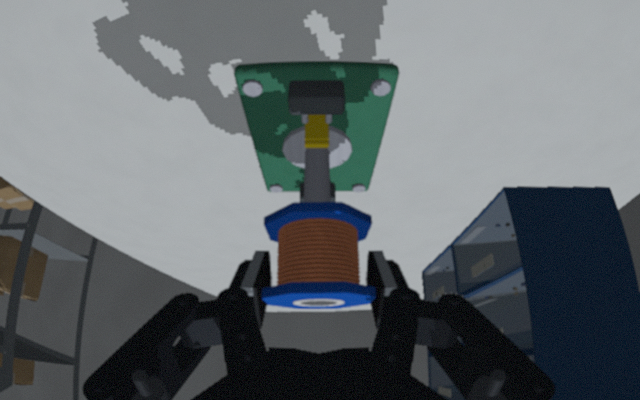

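```bash
cat >> h.py <<'E'
def dw(*mm): print(mm, QM.inv().apply(np.array(mm,float)).round(1))
E
python3 - <<'E'
from h import *
dw(0,0,7); dw(-1.3,-2.6,7); dw(-1.3,-2.6,2);dw(-1.3,-2.6,0)
E
```

```text
(0, 0, 7) [-4.9  0.   5. ]
(-1.3, -2.6, 7) [-3.  -1.   6.9]
(-1.3, -2.6, 2) [ 0.5 -1.   3.4]
(-1.3, -2.6, 0) [ 1.9 -1.   1.9]
```

Request:
send_rows --pt "-2.5 0 2.5 0 0 0" --pt "-4.9 0 5 0 0 0" --pt "-4.9 0 5 0 0 0" --pt "-3 -1 6.9 0 0 0" --pt "-3 -1 6.9 0 0 0" --pt "-2 -1 5.9 0 0 0" --pt "-1 -1 4.9 0 0 0" --pt "0 -1 3.9 0 0 0" --pt "0.5 -1 3.4 0 0 0" --pt "0.5 -1 3.4 0 0 0"

```text
clock: 25.1
tcp_pos: [0.545, -0.4123, 0.0772]
orientation: [-0.611, -0.288, -0.251, 0.694]
wrist_force: [0.6, -1.3, 0.4]
finger_gap: 0.0498
```

Run:
```python
from h import *
s=get_state(); print(s["tcp_pos"],s["wrist_force"],s["ft_torque"]); print(tool()[1].as_matrix().round(3)[:,0])
```

```text
[ 0.54497007 -0.41232623  0.07722696] [ 0.55227203 -1.34158504  0.36645101] [ 0.22503089 -0.14894446  0.11889397]
[-0.089 -0.703 -0.706]
```

Request:
send_rows --pt "0.7 0 -0.7 0 0 0" --pt "1.4 0 -1.4 0 0 0" --pt "2.1 0 -2.1 0 0 0" --pt "2.8 0 -2.8 0 0 0" --pt "3.5 0 -3.5 0 0 0" --pt "4.2 0 -4.2 0 0 0" --pt "4.2 0 -4.2 0 0 0" --pt "4.2 0 -4.2 0 0 0" --pt "4.2 0 -4.2 0 0 0" --pt "4.2 0 -4.2 0 0 0"

```text
clock: 26.35
tcp_pos: [0.5451, -0.4127, 0.0712]
orientation: [-0.61, -0.288, -0.251, 0.694]
wrist_force: [2.0, -6.2, 0.4]
finger_gap: 0.05
```

Run:
```python
from h import *
s=get_state(); print(s["tcp_pos"],s["wrist_force"],s["ft_torque"]); print(tool()[1].as_matrix().round(3)[:,0])
d=cam("side");crop(d["frame"],270,90,330,165,8,"s15.png")
```

```text
[ 0.54505294 -0.41265448  0.07119658] [ 2.02605822 -6.24919637  0.38215496] [-0.38487289 -0.35367266  0.29037048]
[-0.089 -0.703 -0.706]
```

View pics/s15.png

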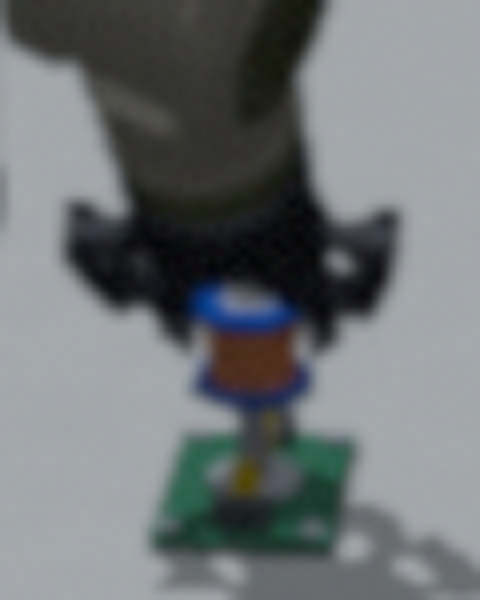

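Run:
```python
from h import *
dw(.4,-1.2,0); dw(.4,-1.2,-10)
```

```text
(0.4, -1.2, 0) [0.8 0.5 0.8]
(0.4, -1.2, -10) [ 7.9  0.5 -6.3]
```

Request:
send_rows --pt "0.8 0.5 0.8 0 0 0" --pt "1.5 0.5 0.1 0 0 0" --pt "2.5 0.5 -0.9 0 0 0" --pt "3.5 0.5 -1.9 0 0 0" --pt "4.5 0.5 -2.9 0 0 0" --pt "5.5 0.5 -3.9 0 0 0" --pt "6.5 0.5 -4.9 0 0 0" --pt "7.9 0.5 -6.3 0 0 0" --pt "7.9 0.5 -6.3 0 0 0" --pt "7.9 0.5 -6.3 0 0 0"

```text
clock: 27.65
tcp_pos: [0.545, -0.4132, 0.0605]
orientation: [-0.61, -0.288, -0.252, 0.694]
wrist_force: [1.9, -5.8, -0.1]
finger_gap: 0.05
```

Run:
```python
from h import *
s=get_state(); print(s["tcp_pos"],s["wrist_force"],s["ft_torque"]); print(tool()[1].as_matrix().round(3)[:,0])
```

```text
[ 0.54500848 -0.41323573  0.06051365] [ 1.92852653 -5.75162977 -0.11135192] [-0.30287395 -0.33776194  0.35776577]
[-0.09  -0.702 -0.706]
```

Request:
send_rows --pt "0 0.2 0 0 -0.3 0" --pt "0.3 0.3 0.3 0 -0.6 0" --pt "0.5 0.3 0.5 0 -0.9 0" --pt "0.7 0.3 0.7 0 -1.1 0" --pt "0.7 0.3 0.7 0 -1.1 0" --pt "0.7 0.3 0.7 0 -1.1 0" --pt "0.7 0.3 0.7 0 -1.1 0" --pt "0.7 0.3 0.7 0 -1.1 0" --pt "0.7 0.3 0.7 0 -1.1 0" --pt "0.7 0.3 0.7 0 -1.1 0"

```text
clock: 28.9
tcp_pos: [0.5449, -0.4139, 0.0603]
orientation: [-0.613, -0.281, -0.246, 0.697]
wrist_force: [1.2, -2.0, -3.2]
finger_gap: 0.0497
```

Run:
```python
from fit import *
s=get_state(); print(s["tcp_pos"],s["wrist_force"],s["ft_torque"]); print(tool()[1].as_matrix().round(3)[:,0])
d=cam("wrist"); t=tool(); cv2.imwrite("pics/w16.png",d["frame"])
b,o=fit(d,t,[-8,0,-6,-46.,0]); print(b.x.round(2),b.fun)
c=wpts(np.zeros((1,3)),b.x,t)[0]; ax=wpts(np.array([[0,.01,0.]]),b.x,t)[0]-c; print("spool",c,ax*100)
```

```text
[ 0.54488343 -0.41388724  0.06025449] [ 1.16262249 -1.97384344 -3.17029173] [ 0.66929837 -0.36291367  0.22779232]
[-0.092 -0.715 -0.693]
[ -8.75  -0.77  -7.18 -46.17  -0.69] 7.227991071428572
spool [ 0.54560723 -0.40264137  0.06117897] [-0.00758015  0.00164055 -0.99996992]
```

View pics/w16.png

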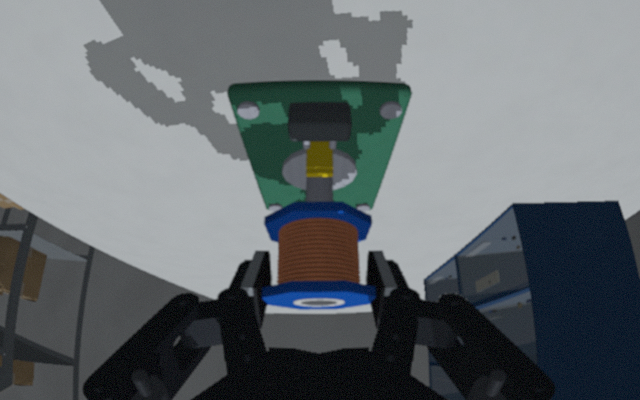

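Request:
send_rows --pt "1 0 -1 0 0 0" --pt "2 0 -2 0 0 0" --pt "3 0 -3 0 0 0" --pt "4 0 -4 0 0 0" --pt "5 0 -5 0 0 0" --pt "6 0 -6 0 0 0" --pt "7 0 -7 0 0 0" --pt "7.8 0 -7.5 0 0 0" --pt "7.8 0 -7.5 0 0 0" --pt "7.8 0 -7.5 0 0 0" --newtons 100

```text
clock: 30.2
tcp_pos: [0.5451, -0.4146, 0.0499]
orientation: [-0.613, -0.281, -0.246, 0.697]
wrist_force: [0.3, -0.0, -1.7]
finger_gap: 0.0494
```

Run:
```python
from h import *
s=get_state(); print(s["tcp_pos"],s["wrist_force"],s["ft_torque"]); print(tool()[1].as_matrix().round(3)[:,0])
```

```text
[ 0.54508508 -0.41458542  0.04986164] [ 0.26830082 -0.03812378 -1.68369963] [ 0.87224947 -0.12079128  0.06231085]
[-0.091 -0.715 -0.693]
```

Request:
send_rows --pt "0.7 0 -0.7 0 0 0" --pt "1.4 0 -1.4 0 0 0" --pt "2.1 0 -2.2 0 0 0" --pt "2.8 0 -2.9 0 0 0" --pt "3.5 0 -3.6 0 0 0" --pt "4.2 0 -4.3 0 0 0" --pt "4.9 0 -5 0 0 0" --pt "5.6 0 -5.8 0 0 0" --pt "5.6 0 -5.8 0 0 0" --pt "5.6 0 -5.8 0 0 0"

```text
clock: 31.45
tcp_pos: [0.5451, -0.4147, 0.0419]
orientation: [-0.613, -0.281, -0.246, 0.697]
wrist_force: [0.3, -1.4, -1.4]
finger_gap: 0.0493
```

Run:
```python
from h import *
s=get_state(); print(s["tcp_pos"],s["wrist_force"],s["ft_torque"]); print(tool()[1].as_matrix().round(3)[:,0])
```

```text
[ 0.54512305 -0.4146707   0.0418564 ] [ 0.31550303 -1.36305783 -1.41608692] [ 0.74953289 -0.10356481 -0.046521  ]
[-0.091 -0.716 -0.693]
```

Request:
send_rows --pt "0.7 0 -0.7 0 0 0" --pt "1.4 0 -1.4 0 0 0" --pt "2.1 0 -2.2 0 0 0" --pt "2.8 0 -2.9 0 0 0" --pt "3.5 0 -3.6 0 0 0" --pt "3.5 0 -3.6 0 0 0" --pt "3.5 0 -3.6 0 0 0" --pt "3.5 0 -3.6 0 0 0" --pt "3.5 0 -3.6 0 0 0" --pt "3.5 0 -3.6 0 0 0"

```text
clock: 32.7
tcp_pos: [0.5459, -0.4156, 0.039]
orientation: [-0.613, -0.28, -0.244, 0.697]
wrist_force: [-0.9, 0.9, 7.0]
finger_gap: 0.0491
```

Run:
```python
from h import *
s=get_state(); print(s["tcp_pos"],s["wrist_force"],s["ft_torque"]); print(tool()[1].as_matrix().round(3)[:,0])
d=cam("wrist"); cv2.imwrite("pics/w17.png",d["frame"])
```

```text
[ 0.54589823 -0.41556911  0.03902753] [-0.89236869  0.87026345  7.0182441 ] [-0.32729958  0.340442   -0.2136936 ]
[-0.091 -0.718 -0.69 ]
```

View pics/w17.png

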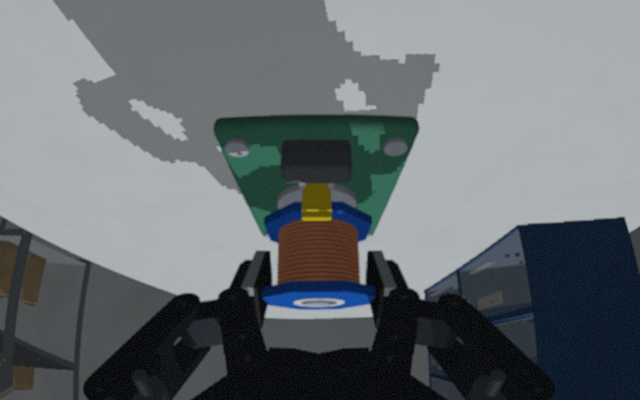

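Request:
send_rows --pt "0.4 0 -0.4 0 0 0" --pt "0.7 0 -0.7 0 0 0" --pt "1.1 0 -1.1 0 0 0" --pt "1.4 0 -1.4 0 0 0" --pt "1.8 0 -1.8 0 0 0" --pt "2.1 0 -2.2 0 0 0" --pt "2.1 0 -2.2 0 0 0" --pt "2.1 0 -2.2 0 0 0" --pt "2.1 0 -2.2 0 0 0" --pt "2.1 0 -2.2 0 0 0"

```text
clock: 34.0
tcp_pos: [0.5463, -0.4161, 0.0377]
orientation: [-0.614, -0.28, -0.243, 0.697]
wrist_force: [-2.3, 2.9, 13.4]
finger_gap: 0.0494
```

Run:
```python
from h import *
s=get_state(); print(s["tcp_pos"],s["wrist_force"],s["ft_torque"],s["finger_gap"]); print(tool()[1].as_matrix().round(3)[:,0])
```

```text
[ 0.54634589 -0.4160788   0.03768315] [-2.29517844  2.936977   13.40668409] [-0.80924364  0.67244361 -0.55564935] 0.0493916404367403
[-0.09  -0.72  -0.688]
```

Request:
send_rows --pt "0.2 0 -0.2 0 0 0" --pt "0.4 0 -0.4 0 0 0" --pt "0.6 0 -0.6 0 0 0" --pt "0.8 0 -0.8 0 0 0" --pt "1.0 0 -1.0 0 0 0" --pt "1.2 0 -1.2 0 0 0" --pt "1.4 0 -1.4 0 0 0" --pt "1.4 0 -1.4 0 0 0" --pt "1.4 0 -1.4 0 0 0" --pt "1.4 0 -1.4 0 0 0"

```text
clock: 35.25
tcp_pos: [0.5446, -0.4143, 0.0308]
orientation: [-0.612, -0.281, -0.247, 0.697]
wrist_force: [1.6, -0.6, -2.7]
finger_gap: 0.049
```

Run:
```python
from fit import *
s=get_state(); print(s["tcp_pos"],s["wrist_force"],s["ft_torque"],s["finger_gap"]); print(tool()[1].as_matrix().round(3)[:,0])
d=cam("wrist"); t=tool(); crop(d["frame"],220,100,420,320,3.5,"w18.png")
d=cam("side");crop(d["frame"],270,90,330,165,8,"s18.png")
```

```text
[ 0.54461349 -0.41434842  0.03080454] [ 1.6301456  -0.56476757 -2.72769153] [ 0.91458406 -0.32571086  0.22969125] 0.04898404363146311
[-0.092 -0.715 -0.693]
```

View pics/w18.png

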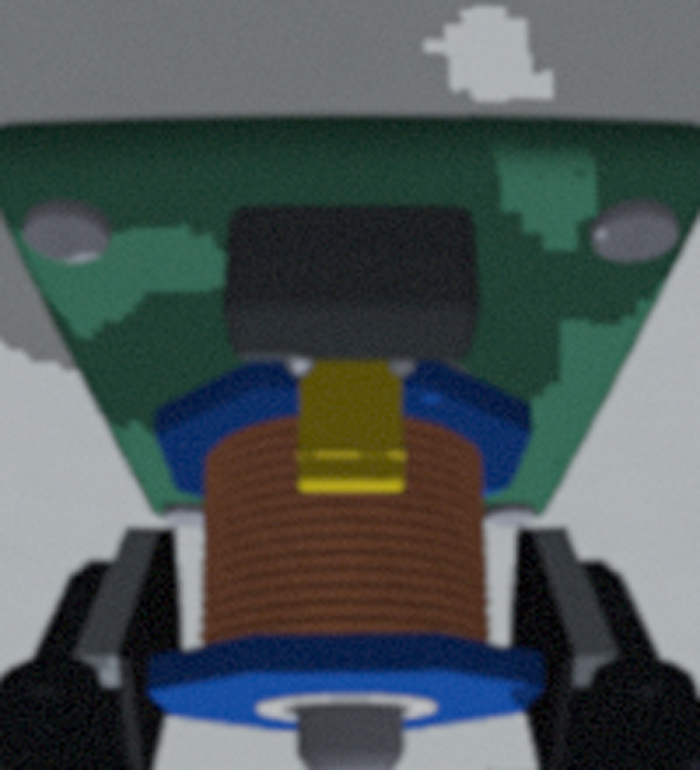

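View pics/s18.png

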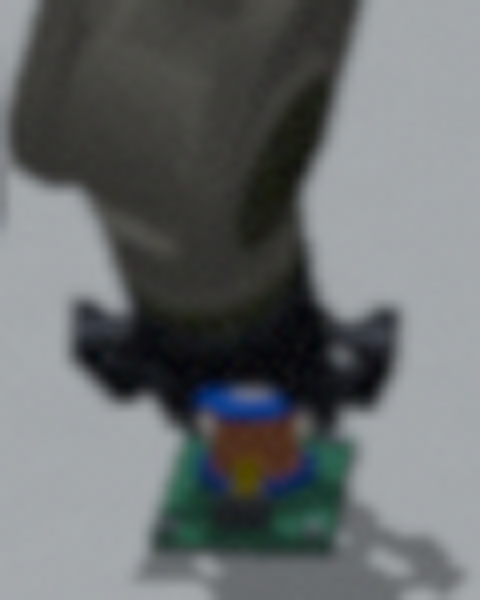

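Request:
send_rows --pt "0.3 0 -0.3 0 0 0" --pt "0.6 0 -0.6 0 0 0" --pt "0.9 0 -0.9 0 0 0" --pt "1.2 0 -1.2 0 0 0" --pt "1.5 0 -1.5 0 0 0" --pt "1.8 0 -1.8 0 0 0" --pt "2.1 0 -2.1 0 0 0" --pt "2.1 0 -2.1 0 0 0" --pt "2.1 0 -2.1 0 0 0" --pt "2.1 0 -2.1 0 0 0"

```text
clock: 36.6
tcp_pos: [0.5449, -0.4151, 0.03]
orientation: [-0.613, -0.28, -0.245, 0.697]
wrist_force: [-3.0, 2.8, 5.9]
finger_gap: 0.0492
```

Run:
```python
from h import *
s=get_state(); print(s["tcp_pos"],s["wrist_force"],s["ft_torque"],s["finger_gap"]); print(tool()[1].as_matrix().round(3)[:,0])
```

```text
[ 0.5448629  -0.41509974  0.02996037] [-2.9614526   2.75569961  5.93160228] [ 0.23521269  0.53936046 -0.52770541] 0.04918272843644279
[-0.092 -0.717 -0.691]
```

Request:
send_rows --pt "0.3 0 -0.3 0 0 0" --pt "0.6 0 -0.6 0 0 0" --pt "0.9 0 -0.9 0 0 0" --pt "1.2 0 -1.2 0 0 0" --pt "1.4 0 -1.4 0 0 0" --pt "1.4 0 -1.4 0 0 0" --pt "1.4 0 -1.4 0 0 0" --pt "1.4 0 -1.4 0 0 0" --pt "1.4 0 -1.4 0 0 0" --pt "1.4 0 -1.4 0 0 0"

```text
clock: 37.85
tcp_pos: [0.5451, -0.4157, 0.0299]
orientation: [-0.613, -0.28, -0.244, 0.697]
wrist_force: [-6.6, 6.0, 14.1]
finger_gap: 0.0493
```

Run:
```python
from h import *
s=get_state(); print(s["tcp_pos"],s["wrist_force"],s["ft_torque"],s["finger_gap"]); print(tool()[1].as_matrix().round(3)[:,0])
d=cam("wrist"); t=tool(); crop(d["frame"],220,100,420,320,3.5,"w19.png")
import pickle; pickle.dump((d,t),open("w19.pkl","wb"))
```

```text
[ 0.54513111 -0.41565054  0.02987727] [-6.6308489   5.99747485 14.08695242] [-0.37657492  0.92437216 -0.97988073] 0.04932408772435967
[-0.092 -0.719 -0.689]
```

View pics/w19.png

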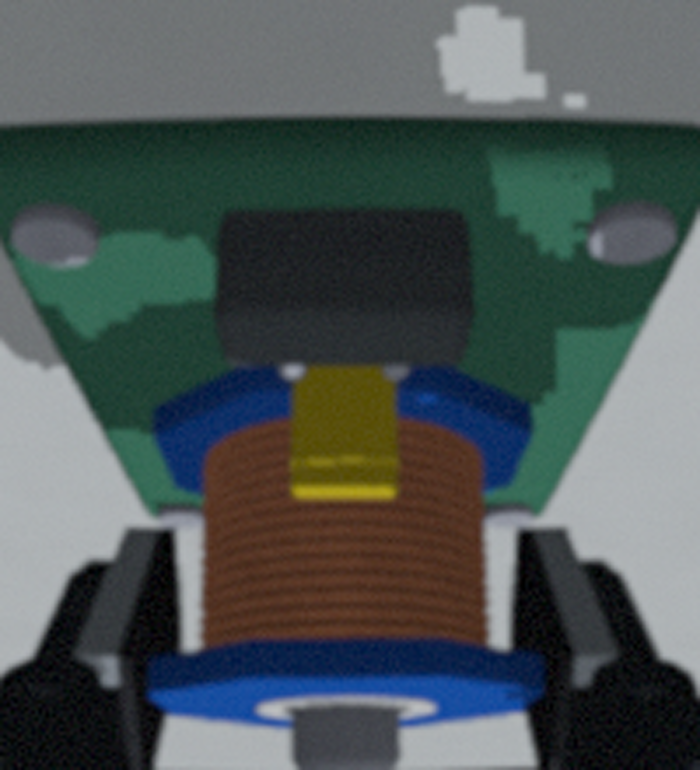

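Request:
send_rows --pt "-0.6 0 0.6 0 0 0" --pt "-1.2 0 1.2 0 0 0" --pt "-1.8 0 1.8 0 0 0" --pt "-2.3 0 2.3 0 0 0" --pt "-2.3 0 2.3 0 0 0" --pt "-2.3 0 2.3 0 0 0" --pt "-2.3 0 2.3 0 0 0" --pt "-2.3 0 2.3 0 0 0" --pt "-2.3 0 2.3 0 0 0" --pt "-2.3 0 2.3 0 0 0"

```text
clock: 39.15
tcp_pos: [0.5453, -0.4148, 0.0301]
orientation: [-0.613, -0.281, -0.246, 0.697]
wrist_force: [0.5, -1.6, 2.8]
finger_gap: 0.0493
```

Request:
send_rows --pt "0 0 0 0 0 0" --pt "0 0 0 0 0 0" --pt "0 0 0 0 0 0" --pt "0 0 0 0 0 0" --pt "0 0 0 0 0 0" --pt "0 0 0 0 0 0" --pt "0 0 0 0 0 0" --pt "0 0 0 0 0 0" --pt "0 0 0 0 0 0" --pt "0 0 0 0 0 0" --claw 70

```text
clock: 40.4
tcp_pos: [0.5451, -0.4147, 0.0301]
orientation: [-0.613, -0.281, -0.246, 0.697]
wrist_force: [-0.6, -0.5, -0.2]
finger_gap: 0.0698
```

Run:
```python
from h import *
s=get_state(); print(s["tcp_pos"],s["wrist_force"],s["ft_torque"],s["finger_gap"])
d=cam("wrist"); crop(d["frame"],180,100,460,320,2.8,"w20.png")
```

```text
[ 0.54509403 -0.41469799  0.0300521 ] [-0.62095352 -0.46186199 -0.19689976] [ 0.6157109  -0.0673315   0.03156593] 0.06979475777121338
```

View pics/w20.png

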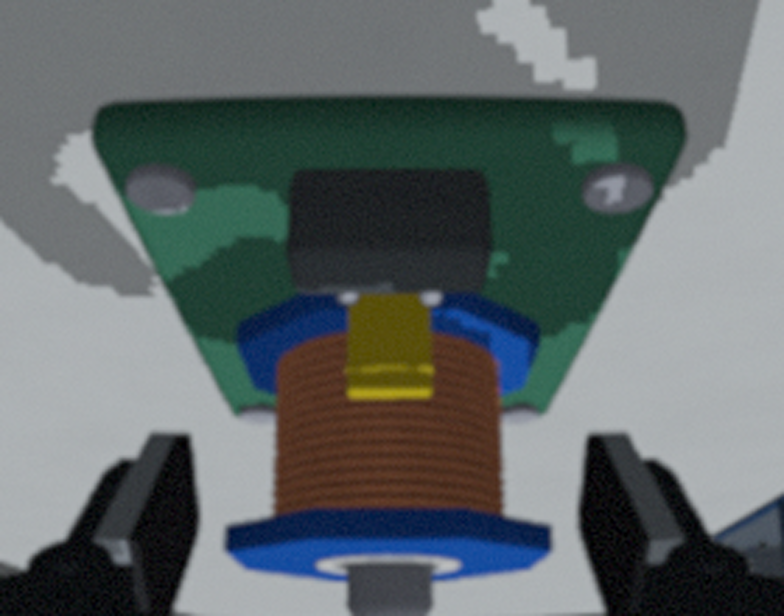

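The fingers are open and clear, and the spool stands on the spindle. I'm backing out along the tool axis, then looking.

Request:
send_rows --pt "-8 0 0 0 0 0" --pt "-20 0 0 0 0 0" --pt "-35 0 0 0 0 0" --pt "-55 0 0 0 0 0" --pt "-75 0 0 0 0 0" --pt "-95 0 0 0 0 0" --pt "-115 0 10 0 0 0" --pt "-130 0 20 0 0 0" --pt "-130 0 20 0 0 0" --pt "-130 0 20 0 0 0"

```text
clock: 41.7
tcp_pos: [0.555, -0.3351, 0.1342]
orientation: [-0.613, -0.281, -0.246, 0.696]
wrist_force: [0.0, 0.6, 0.1]
finger_gap: 0.0699
```

Run:
```python
from h import *
import pickle
s=get_state(); print(s["tcp_pos"],s["wrist_force"])
d=cam("wrist"); d=cam("wrist"); cv2.imwrite("pics/w21.png",d["frame"]); pickle.dump((d,tool()),open("w21.pkl","wb"))
y0=np.array([np.cos(np.radians(82.7)),np.sin(np.radians(82.7)),0])
crop(d["frame"],240,60,400,200,5,"w21c.png")
d=cam("side");crop(d["frame"],270,100,330,170,8,"s21.png");cv2.imwrite("pics/s21f.png",d["frame"])
```

```text
[ 0.5550372  -0.33506412  0.13424721] [0.01156359 0.63362155 0.13545185]
```

View pics/w21.png

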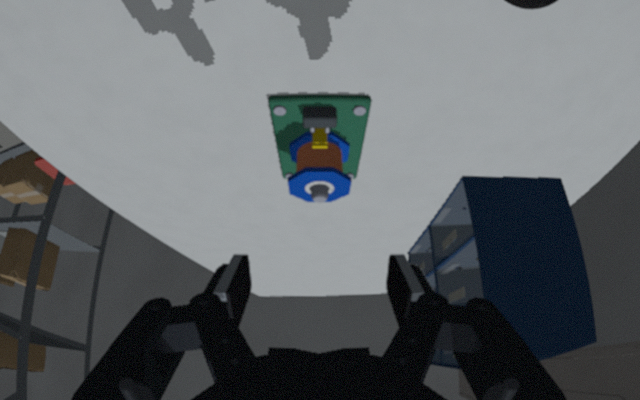

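View pics/s21.png

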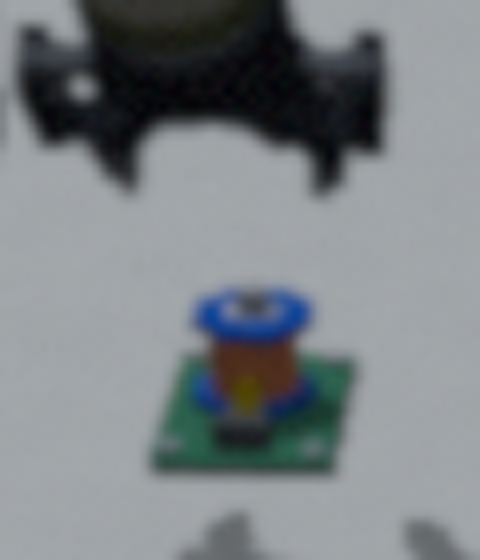

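Run:
```python
from fit import *
import pickle, fit
d,t=pickle.load(open("w21.pkl","rb"))
fit.x0,fit.y0,fit.w,fit.hh=280,120,80,90
# world-frame fit: tool frame := identity with spool axis down; params x,y,z(mm), angle fixed, spin
base=(np.array([.546,-.401,.032]),R.from_matrix(np.c_[[0,0,-1.],[np.sin(np.radians(82.7)),-np.cos(np.radians(82.7)),0],np.cross([0,0,-1.],[np.sin(np.radians(82.7)),-np.cos(np.radians(82.7)),0])]))
b,o=fit.fit(d,base,[0,0,0,0.,0]); print(b.x.round(2),b.fun)
c=wpts(np.zeros((1,3)),b.x,base)[0]; ax=wpts(np.array([[0,.01,0.]]),b.x,base)[0]-c; print("spool",c,ax*100)
cv2.imwrite("pics/fit21.png",np.hstack([o.astype(np.uint8),np.abs(mask(d,b.x,base)-o).astype(np.uint8)]))
row((.52,-.42,.22),down(180))
```

```text
[ 1.38 -0.06  0.4  -2.92  0.26] 33.359973958333335
spool [ 0.54589274 -0.40138623  0.03062428] [ 0.00669832  0.05043942 -0.99870466]
[  3.8 -23.3 123.7] [159.31   4.38 -67.85]
```

View pics/w21c.png

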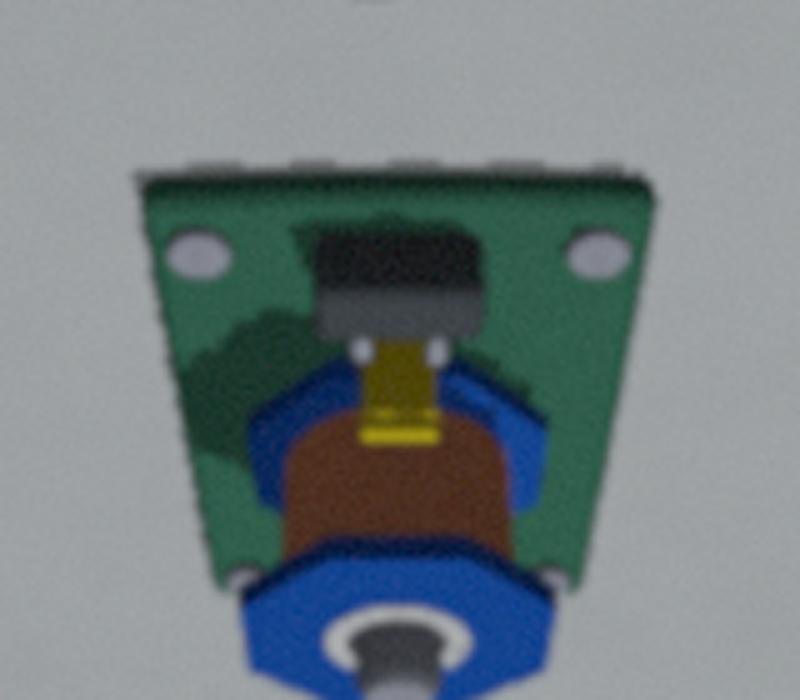

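View pics/fit21.png

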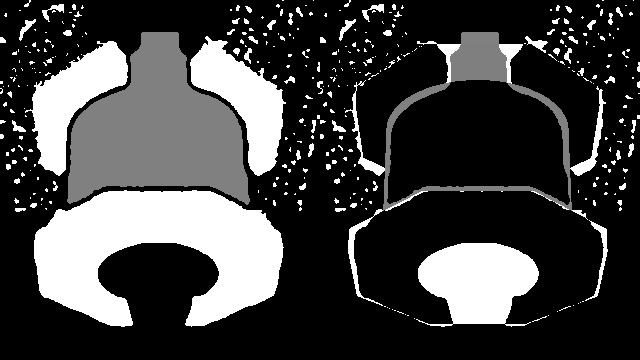

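Request:
send_rows --pt "-60 0 60 0 0 0" --pt "-60 -10 90 10 0 -4" --pt "-50 -23 124 20 0.5 -8" --pt "-40 -23 124 30 0.8 -12.5" --pt "-30 -23 124 40 1 -17" --pt "-20 -23 124 50 1.3 -21" --pt "-10 -23 124 60 1.6 -25.5" --pt "4 -23 124 69 1.9 -29.5" --pt "4 -23 124 78 2.1 -33" --pt "4 -23 124 87 2.4 -37"

```text
clock: 43.1
tcp_pos: [0.5206, -0.4207, 0.2195]
orientation: [-0.018, -0.546, 0.213, 0.81]
wrist_force: [0.3, -0.6, -0.1]
finger_gap: 0.0699
```

Run:
```python
from h import *
s=get_state(); print(s["tcp_pos"],s["joint_pos"].round(2),tool()[1].as_matrix().round(2))
row((.52,-.42,.22),down(180))
```

```text
[ 0.52057878 -0.42070276  0.21945223] [-0.6   0.71  0.56  1.63 -0.46  2.88] [[-0.4  -0.2  -0.89]
 [-0.26 -0.91  0.32]
 [-0.88  0.36  0.31]]
[-0.4 -0.3  0.9] [ 72.03   1.99 -30.67]
```

Run:
```python
from h import *
d=cam("wrist"); q=proj(d,[(.546,-.401,.03)],True)[0].astype(int); print(q)
cv2.imwrite("pics/w22.png",d["frame"]); crop(d["frame"],max(q[0]-70,0),max(q[1]-60,0),q[0]+70,q[1]+60,5,"w22c.png")
```

```text
[223 112]
```

View pics/w22c.png

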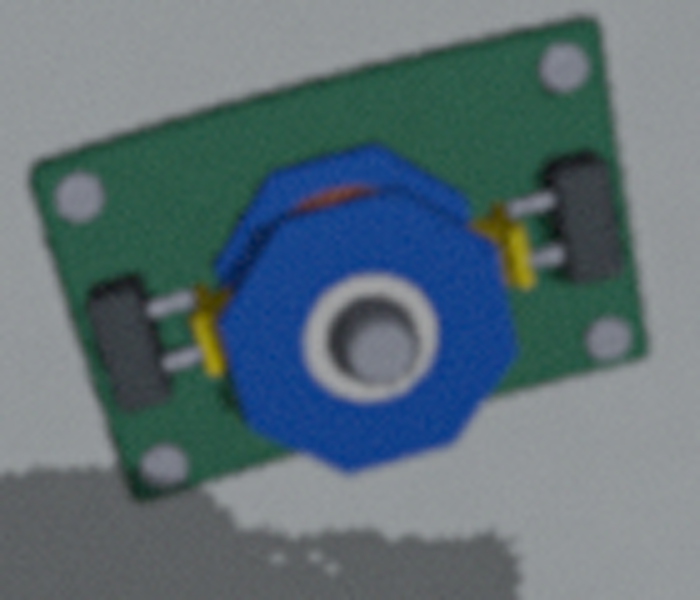

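```bash
python3 - <<'E'
from h import *
import pickle
d=cam("wrist"); B=lambda x,y,z,d=d,o=(153,52): onz(d,(o[0]+(x+.5)/5-.5,o[1]+(y+.5)/5-.5),z,True)
H=np.array([.546,-.401]); y=np.array([np.cos(np.radians(82.7)),np.sin(np.radians(82.7))])
a,b=B(192,345,.032),B(533,255,.032); print("clip outer edges",[(q[:2]-H)@y*1000 for q in (a,b)])
a,b=B(162,345,.02),B(557,225,.02); print("blocks z.02",[(q[:2]-H)@y*1000 for q in (a,b)])
# free reference: clips before mounting in w13 (only one) and w5
d5=pickle.load(open("w5.pkl","rb"))
g=lambda x,yy,z: onz(d5,(410+(x-350+.5)/5-.5,205+(yy+.5)/5-.5),z,True)
for q in ((575,192),(603,192),(640,428),(665,420)): print(q,(g(*q,.032)[:2]-H)@y*1000)
E
python3 - <<'E'
import cv2
im=cv2.imread("pics/w22.png")
cv2.imwrite("pics/w22d.png",cv2.resize(im[90:150,165:265],None,fx=8,fy=8,interpolation=cv2.INTER_CUBIC))
E
```

```text
clip outer edges [np.float64(30.235949177238858), np.float64(-37.99698981783261)]
blocks z.02 [np.float64(37.13728482546594), np.float64(-45.68936760761852)]
(575, 192) 46.80766207818921
(603, 192) 42.935726300329506
(640, 428) -32.62475969528497
(665, 420) -34.41301774640904
```

View pics/w22d.png

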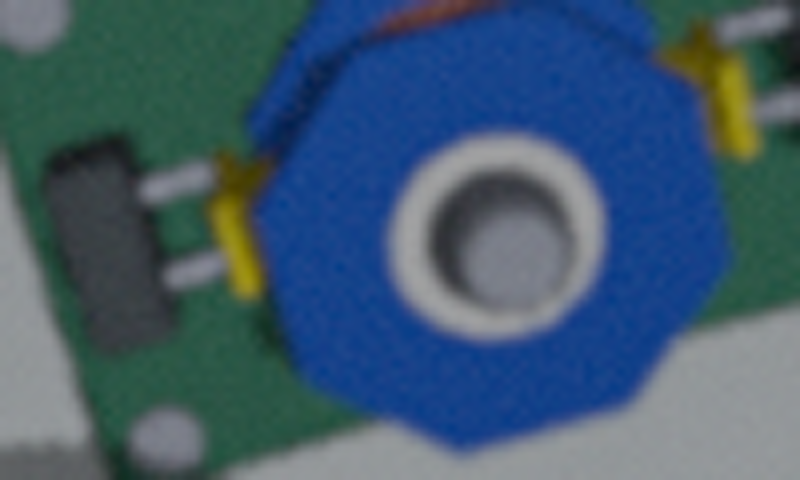

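Run:
```python
from h import *
s=get_state(); print(s["clock"],s["wrist_force"].round(2)); print(job.hand_in())
```

```text
43.2 [-0.05 -0.24 -0.  ]
the job is handed in; nothing more can be done
None
```

The spool is on the holder's spindle, pressed home past both clips and let go. I handed the job in at about 43 s of the 72 s allowed; no verdict was reported.

**What I did**
1. I gripped the spool by its flange faces, lifted it out of the trough and set it down at about (0.45, −0.20), then let go.
2. I took it again across the flange flats with the tool at 45°, and turned it so that its bore was upright.
3. My first lowering landed on the spindle tip with about 18 N. I backed off and shifted about 3 mm. Once the spool was on the spindle I corrected its position and tilt slightly.
4. I then pressed it down past the clips. I only read the force at the end of each move; the most I saw was about 18 N, against the 40 N limit.

**Last checks**
- **Clips:** after about 15 N of resistance, the tool dropped 7 mm and the force fell to roughly the spool's weight, which I take as the snap. In the last picture both clips sit at similar gaps from their blocks (6.9 and 7.7 mm). The noses look to be in over the lower flange, but I had no direct reading of their travel.
- **Fully home:** another 8 N of pressing moved the tool only 0.1 mm, so I took it as seated. A picture fit put the spool centre at 30.6 mm against 32 mm nominal, within 2 mm.
- **Upright:** that same fit gave a 2.9° lean, inside the 4° limit. The clip hid part of the spool and the fit was poor, so I don't trust that angle much.
- **Calibration:** the wrist camera's fit of the held spool disagreed with the top camera by about 3 mm, which caused the first missed lowering.
- **Other objects:** I kept the arm away from the bottle, cork foot and tape, but did not measure them again at the end. The wrist force was near zero at hand-in.

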